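# Flip the burger on the griddle

### The arm

A 6-joint arm with a two-finger parallel gripper is mounted at the origin on the work surface. World frame = base frame: x ahead of the robot, y to its left, z up, the work surface at z = 0. Lengths are in m, angles in rad, forces in N, time in s.
With the tool pointing down it reaches from about 0.375 to 0.9 m from the base axis. Payload 3.1 kg.
Tool frame: the origin (TCP) lies midway between the tips of the shut fingers; the grasp point (between the pads) lies 19 mm behind it; x points along the fingers, z is the direction in which the jaws open and shut, and the axes are right-handed (so a half turn about x gives the same grasp; the last joint's range is limited). The gripper opens to 85 mm and grips with 20 to 120 N. Pads are 22 mm wide; open, the fingers measure 114 mm over their backs; the gripper's body (76 mm by 85 mm) begins 54 mm behind the grasp point. The pads swing forward as they close: fully open they stand 13 mm farther back than shut.
Start: joints at [-0.178, 0.527, 1.433, -0, 1.181, -0.178], TCP at [0.625, 0, 0.231] pointing down, gripper open.
Joint ranges: [-3.08, 3.08], [-0.75, 2.2], [0.22, 2.44], [-1.43, 4.57], [0, 2.65], [-2.85, 2.85]. Speed limits (rad/s): [2.79, 2.79, 3.14, 3.14, 3.14, 3.14].

### API

Orientations are given as a unit quaternion [x, y, z, w].
In Python, from plant import status, optics, close_job gives the robot as it stands. The module is installed in compiled form; this text tells all that it offers.
- The arm moves only by the tool jog_arm, never from a script. Its argument "steps" is a list of rows, each an object with "hand": the finger opening in mm, from 0 to 85.4; "slide": the shift along the tool's x, y, z in mm, a list of three; "angular": the turn, a rotation vector about the tool's x, y, z in rad, a list of three. A call has 1 to 20 rows; each row shifts and turns the commanded pose from where the row before left it, along the tool's axes as they then stand; what a row does not reach is not made up. A row lasts 1/12 s, in which the tool goes at most 41.7 mm and 7.16 degrees, less where a joint would pass 70% of its speed; a pose out of reach is approached as far as the arm can. A call is refused whole if a number of a shift passes 41.7 or a number of a turn 0.125, either way. A call with a gripper value outside its range is refused whole. The fingers move at their own pace and stop on an object; "grip_force" is the grip in N (left out, the last holds). Time passes only in rows, so rows that do not move let the fingers close. It gives the time, the measured TCP pose, the force and the opening at its end, in the units of the state.
- status.read_state(): the state, without advancing time (a new reading comes with each control period).
- optics.get_image(name): name is "scene" or "side" or "wrist"; returns the picture (384x512x3 uint8, red, green, blue); there is no depth.
- optics.camera_info(name): a dict with "vertical_fov" (degrees; the focal length in pixels is half the picture's height over the tangent of half this angle, whatever the lens; pixels are square), "cx", "cy" (the principal point, pixels), "T" (4x4, takes a point from camera to world coordinates); the wrist camera has in their place "mount" (4x4, takes a point from camera to tool coordinates, whose origin is the TCP and whose axes are the tool frame's). Camera axes: x right, y down, z forward; pixel columns grow to the right and rows downward; lengths in m; the calibration is good to about 2 mm. The wrist camera is an equidistant fisheye: a pixel r from the principal point sees the ray r / f radians off the axis. A picture is of the moment at which its call begins: read the wrist's pose just before it. camera_info takes no time and is no camera call.
- close_job(): hands the job in, once; it reports no verdict.
Trained networks look in the newest picture that a camera, given by its name, has taken for a name from the list of things; names that differ only in an ending like _2 or _b are one class to them, and where a whole thing is asked for, a point or a joint stands for the part that bears it (a point fixed in the world has none). Each returns a list of dicts, best first, with "confidence" (0 to 1); they miss things now and then, are a little off and sometimes report something else, mostly with a low value. They report only what shows in the picture. A call takes as long as a camera call. They do not tell look-alikes from the thing itself.
- optics.find_in(camera, target): "rect" ([left, top, right, bottom] in pixels, round what is visible of it).
- optics.regions_of(camera, target): "region" (384x512 bool, what is visible of it) and "rect" ([left, top, right, bottom] in pixels, round what is visible of it).
The state is a dict: "clock": time; "joint_positions": joint angles; "qd": joint speeds; "effort": joint torques, N m; "position": TCP position; "ee_rot": TCP orientation; "ft_force": force on the tool from outside, world axes, zero at the start; "torque": the same for the moment, N m; "grip_width": finger opening in m.
Only numpy, scipy, OpenCV 4.12 (cv2) and the standard library are available. Lean on these libraries where they do the work, as an engineer would, in place of code of your own. Each camera call takes 0.05 s, during which the arm holds its last target.

### The job

The burger patty on the griddle has browned underneath: slide the turner under it, lift it clear of the plate on the blade, and flip it over so that it lies flat on the plate with the browned side up. Never touch the patty with the gripper or arm, keep it low (no more than about 10 cm above the plate) and do not let it off the griddle. Then lay the turner back down flat on the plate, right way up and not touching the patty, let go, and leave the things around the griddle where they are.

Things in the scene. Friction and masses are not known exactly. Their poses are not given: they have to be found in the camera images.
- griddle: Fixed countertop griddle, 330 mm deep (x), 540 mm wide (y). Origin: centre of its underside on the counter; x points away from the robot, z up. Its flat plate lies 100 mm above the origin, over x -123..127, y -250..250 mm. Upright splash guards: along the far edge (inner face x = 127), 50 mm high, and at both sides, 32 mm. The front edge is open, with a trough below plate level before it.
- plate_mid (a point): Point on the plate's surface right above the griddle's origin; same axes as the griddle.
- patty: Loose firm burger patty, a rigid disc 100 mm across, 14 mm thick, edges rounded over about 4 mm, about 115 g. Origin: centre of its browned (dark) face; z points to the raw (pinkish) face: up at the start, down when flipped. Starts on the left or right half of the plate, 10 to 50 mm short of the far guard, against which it can be pushed so that it stays put as the blade slides under.
- patty_mid (a point): Middle of the patty, 7 mm from either face.
- turner: Loose burger turner, 180 g. Flat steel blade 90 x 90 x 1.6 mm. Origin: centre of the blade's underside; x points from handle to front edge (x = 45 mm), z up. A neck 22 to 40 mm wide rises from the blade's back edge to x = -82, z = 38 mm; from there a round handle, 22 mm thick, 120 mm long, rising 12 degrees, runs back to x = -199, z = 63.
- handle_mid (a point): Point on the handle's axis, 42 mm behind its front end (x = -123, z = 47 mm in the turner's frame; same axes): the place to grip crosswise, from above or tilted sideways. At the start the turner lies flat on the half of the plate where the patty is not, handle towards the robot, over the trough; let go, it stays flat on its blade.
- oil_bottle: Bystander: oil bottle, diameter 64 mm, 190 mm high, standing on the counter beside the griddle. Origin: centre of its underside.
- salt_jar: Bystander: salt jar, diameter 68 mm, 110 mm high, standing on the counter on the other side of the griddle. Origin: centre of its underside.
- dish: Bystander: white side plate, diameter 150 mm, 22 mm high, on the counter in front of the griddle at the left. Origin: centre of its underside.
Not all that is in view belongs to the job. What is meant by the patty is not purple, and is the larger of those in its own colour.

How it is judged:
On the way, in this order (a step that is already met when the one before it is completed fails the run):
1. the patty is carried on the turner, clear of the plate, browned side still down (z of patty_mid in the frame of plate_mid above 0.02 m and contact force between patty and turner above 0.3 N and contact force between patty and griddle below 0.05 N and angle between patty's own z axis and vertical below 0.8 rad), for 0.2 s.
2. the patty lies flat on the plate, browned side up (angle between patty's own z axis and vertical above 2.99 rad and z of patty_mid in the frame of plate_mid below 0.012 m and linear speed of patty below 0.05 m/s), for 0.2 s.
At the end, for the whole second after the job is handed in: The patty lies flat (within 0.15 rad), browned side up, on the plate, its middle under 12 mm above it; the turner lies right way up on the plate, blade flat within 0.12 rad and under 12 mm above it, not touching the patty; both at rest and let go (angle between patty's own z axis and vertical above 2.99 rad and z of patty_mid in the frame of plate_mid between 0.002 and 0.012 m and x of patty_mid in the frame of plate_mid above -0.123 m and linear speed of each of patty, turner below 0.03 m/s and angle between turner's own z axis and vertical below 0.12 rad and z of turner in the frame of plate_mid between -0.004 and 0.012 m and contact force between turner and griddle above 0.3 N and contact force between turner and patty below 0.05 N).
It fails at once if the gripper or arm touches the patty (contact force between any of the fingers, the arm and patty above 0.2 N).
It fails at once if the patty is tossed or lifted more than 150 mm above the plate (z of patty_mid in the frame of plate_mid above 0.15 m).
It fails at once if the patty falls off the griddle (z of patty_mid in the frame of plate_mid below -0.01 m).
It fails at once if a bystander is moved (distance of any of oil_bottle, salt_jar, dish from where it was at the start of the episode above 0.02 m).
It also fails if it takes over 58 s, if anything falls off the work surface, if the arm or the gripper's body presses on something with over 40 N, if the wrist force passes 120 N, or if a joint passes its speed limit or range.

## Working session

There is one attempt and no reset: what is moved stays moved. The work goes in short steps, Python scripts to look and compute and a tool call to move; the robot and the scene stay as the last step left them, time stands still between calls to the robot, and variables do not carry over. Pictures are saved under pics/ and viewed, and the job is handed in when it is done.

Besides the shell and the picture viewer there is one more tool, called after "Emit:" in YAML: its name, and indented under it one key for each argument. jog_arm: Moves the arm, as the interface text tells. Its arguments: {"type":"object","properties":{"steps":{"type":"array","items":{"type":"object","properties":{"hand":{"type":"number"},"slide":{"type":"array","items":{"type":"number"}},"angular":{"type":"array","items":{"type":"number"}}}}},"grip_force":{"type":"number"}},"required":["steps"]}

```bash
mkdir -p pics; ls; cat > h.py <<'E'
import numpy as np, cv2
from plant import status, optics, close_job
from scipy.spatial.transform import Rotation as R
def snap(n,f):
    im=optics.get_image(n); cv2.imwrite('pics/'+f,im[:,:,::-1]); return im
def ray(n,px,pose=None):
    c=optics.camera_info(n); f=192/np.tan(np.radians(c['vertical_fov'])/2)
    d=np.array([(px[0]-c['cx'])/f,(px[1]-c['cy'])/f,1.0]); T=np.array(c['T'])
    return T[:3,3], T[:3,:3]@d
def onz(n,px,z):
    o,d=ray(n,px); return o+d*(z-o[2])/d[2]
def proj(n,p):
    c=optics.camera_info(n); f=192/np.tan(np.radians(c['vertical_fov'])/2); T=np.array(c['T'])
    q=T[:3,:3].T@(np.array(p)-T[:3,3]); return np.array([c['cx']+f*q[0]/q[2],c['cy']+f*q[1]/q[2]])
E
python3 - <<'E'
from h import *
for n in ['scene','side','wrist']:
    snap(n,n+'0.png'); print(n,optics.camera_info(n))
print(status.read_state())
E
```

```text
pics
scene {'vertical_fov': 55.94438542100201, 'cx': 253.68224493303487, 'cy': 189.51734734083576, 'T': array([[-0.755894  ,  0.42812157, -0.49531422,  1.09493331],
       [ 0.65463666,  0.48424051, -0.58048426,  0.63580708],
       [-0.00866662, -0.76303541, -0.64629857,  0.79556302],
       [ 0.        ,  0.        ,  0.        ,  1.        ]])}
side {'vertical_fov': 52.91748480991855, 'cx': 249.62040881318958, 'cy': 189.90703669412542, 'T': array([[ 8.01908635e-01, -4.62261769e-01,  3.78492534e-01,
         1.31053366e-01],
       [-5.97446649e-01, -6.20681483e-01,  5.07751907e-01,
        -5.79721082e-01],
       [ 2.09012336e-04, -6.33299734e-01, -7.73906585e-01,
         1.01057444e+00],
       [ 0.00000000e+00,  0.00000000e+00,  0.00000000e+00,
         1.00000000e+00]])}
wrist {'vertical_fov': 65.70646984690485, 'cx': 259.24645386553993, 'cy': 188.64660618981867, 'mount': array([[ 6.74369150e-04, -2.79873551e-01,  9.60036635e-01,
        -1.42916669e-01],
       [-4.85662058e-04, -9.60036832e-01, -2.79873267e-01,
         7.05670340e-02],
       [ 9.99999655e-01, -2.77515471e-04, -7.83343187e-04,
         3.18207226e-04],
       [ 0.00000000e+00,  0.00000000e+00,  0.00000000e+00,
         1.00000000e+00]])}
{'clock': 0.15, 'joint_positions': array([-1.78536260e-01,  5.28272249e-01,  1.43360139e+00, -2.78512559e-07,
        1.18139487e+00, -1.78488210e-01]), 'qd': array([ 0.00136412, -0.0031977 , -0.00330669,  0.00018981,  0.00098478,
       -0.00051643]), 'effort': array([ 1.17890530e-03, -4.42742836e+01, -1.78276026e+01, -2.15643640e-04,
        5.61750654e-03, -9.84718270e-06]), 'position': array([6.24456997e-01, 1.04712870e-04, 2.30548456e-01]), 'ee_rot': array([1.22069495e-04, 7.07689639e-01, 8.81684602e-05, 7.06523427e-01]), 'ft_force': array([ 0.3110912 , -0.20059741,  0.2280226 ]), 'torque': array([ 0.02132282,  0.02673734, -0.02910855]), 'grip_width': 0.085458092136855}
```

View pics/scene0.png

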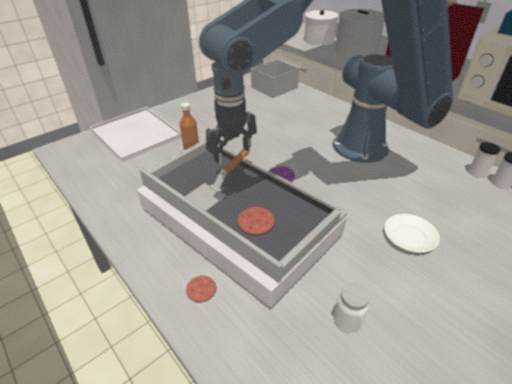

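View pics/side0.png

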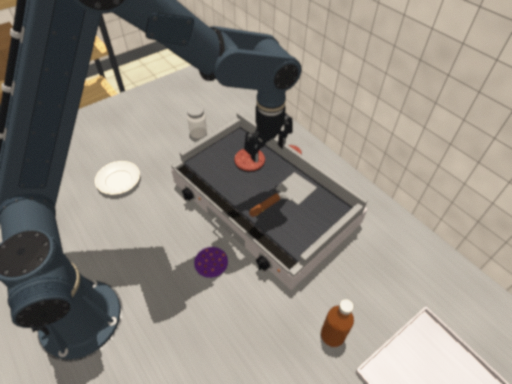

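View pics/wrist0.png

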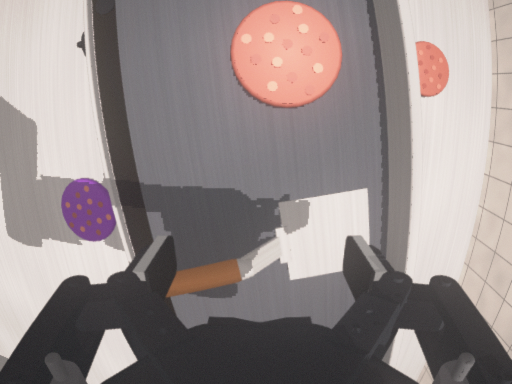

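```bash
cat >> h.py <<'E'
def wray(px,st):
    c=optics.camera_info('wrist'); f=192/np.tan(np.radians(c['vertical_fov'])/2)
    v=np.array([px[0]-c['cx'],px[1]-c['cy']]); r=np.linalg.norm(v); th=r/f
    d=np.array([*(v/r*np.sin(th)),np.cos(th)])
    M=np.array(c['mount']); Rt=R.from_quat(st['ee_rot']).as_matrix(); p=np.array(st['position'])
    return p+Rt@M[:3,3], Rt@(M[:3,:3]@d)
def wonz(px,z,st):
    o,d=wray(px,st); return o+d*(z-o[2])/d[2]
def wproj(P,st):
    c=optics.camera_info('wrist'); f=192/np.tan(np.radians(c['vertical_fov'])/2)
    M=np.array(c['mount']); Rt=R.from_quat(st['ee_rot']).as_matrix(); p=np.array(st['position'])
    q=Rt.T@(np.array(P)-p); q=M[:3,:3].T@(q-M[:3,3]); n=np.hypot(q[0],q[1]); th=np.arctan2(n,q[2])
    return np.array([c['cx']+f*th*q[0]/n,c['cy']+f*th*q[1]/n])
E
python3 - <<'E'
from h import *
import pickle
st=status.read_state(); out={}
for n,ts in [('wrist',['patty','turner','griddle']),('side',['patty','turner','griddle']),('scene',['patty','turner','griddle'])]:
    for t in ts:
        r=optics.regions_of(n,t); out[n,t]=r
        for x in r[:4]: 
            ys,xs=np.nonzero(x['region']); print(n,t,round(x['confidence'],2),np.round(x['rect']),len(xs),xs.mean().round(1),ys.mean().round(1))
pickle.dump((st,out),open('seg.pkl','wb'))
print(status.read_state()['clock'])
E
```

```text
wrist patty 0.9 [417.  40. 451.  98.] 1349 431.3 68.4
wrist patty 0.72 [ 59. 177. 117. 244.] 2665 88.1 209.4
wrist patty 0.71 [231.   0. 342. 108.] 9268 285.8 53.3
wrist turner 0.87 [168. 190. 370. 296.] 8713 292.4 242.5
wrist griddle 0.91 [ 77.   0. 422. 368.] 74961 252.2 145.1
side patty 0.89 [192. 247. 226. 276.] 833 210.4 261.1
side patty 0.57 [232. 149. 264. 170.] 437 247.9 160.7
side turner 0.77 [249. 175. 315. 217.] 1013 285.6 193.0
side turner 0.58 [322. 299. 354. 344.] 1123 337.4 323.6
side turner 0.19 [235. 148. 265. 171.] 417 248.5 160.9
side griddle 0.6 [170. 112. 369. 284.] 16290 267.9 200.5
side griddle 0.56 [233. 146. 266. 172.] 433 248.5 160.7
scene patty 0.79 [236. 208. 276. 234.] 823 255.7 220.6
scene patty 0.53 [270. 170. 295. 180.] 257 283.4 172.5
scene turner 0.6 [186. 146. 251. 211.] 895 213.2 186.3
scene griddle 0.69 [138. 144. 345. 306.] 17248 242.3 218.6
0.6
```

```bash
python3 - <<'E'
import cv2
a=cv2.imread('pics/side0.png')[100:310,160:380]; cv2.imwrite('pics/side0z.png',cv2.resize(a,None,fx=2.8,fy=2.8,interpolation=cv2.INTER_CUBIC))
a=cv2.imread('pics/scene0.png')[130:315,130:355]; cv2.imwrite('pics/scene0z.png',cv2.resize(a,None,fx=3,fy=3,interpolation=cv2.INTER_CUBIC))
E
```

```text
(no output)
```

View pics/side0z.png

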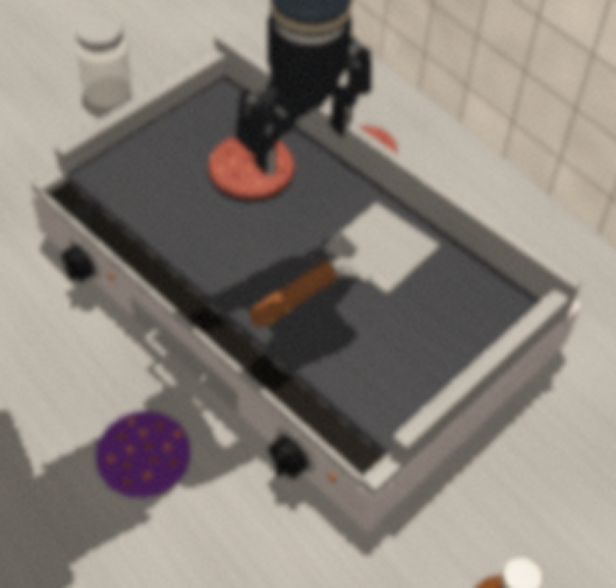

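View pics/scene0z.png

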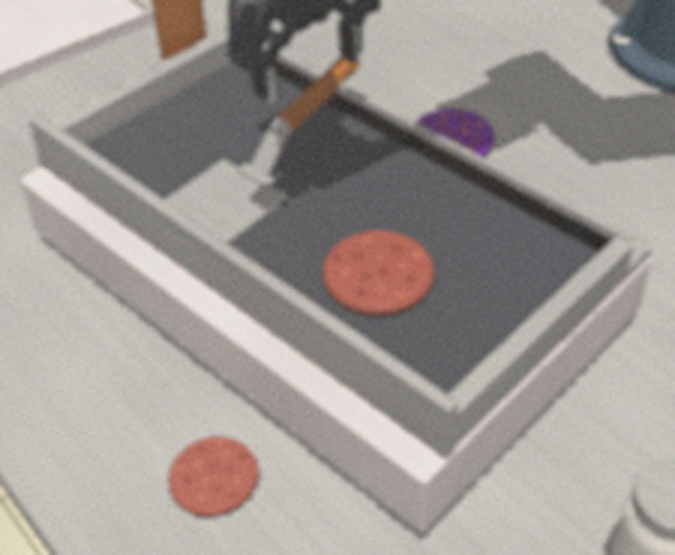

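```bash
python3 - <<'E'
from h import *
import pickle
st,out=pickle.load(open('seg.pkl','rb'))
for nm,(u,v) in dict(fl=(75,185),fr=(385,440),bl=(228,78),bfr=(535,300)).items():
    print(nm,onz('side',(160+u/2.8,100+v/2.8),0.1).round(4))
# wrist lines: plate/trough edge, plate/guard edge
for px in [(118,20),(126,120),(137,200),(377,180),(383,130),(374,50)]:
    print(px,wonz(px,0.1,st).round(4))
# patty in wrist
m=[x for x in out['wrist','patty'] if x['rect'][0]>200 and x['rect'][0]<300][0]['region']
c,_=cv2.findContours(m.astype(np.uint8),0,1); c=max(c,key=len)[:,0]
pts=np.array([wonz(p,0.107,st) for p in c if p[1]>3])
from scipy.optimize import least_squares
f=least_squares(lambda q:np.hypot(pts[:,0]-q[0],pts[:,1]-q[1])-q[2],[.7,.1,.05]).x; print('patty wrist',f)
for n,i in [('side',1),('scene',0)]:
    m=out[n,'patty'][i]['region'];ys,xs=np.nonzero(m);print(n,onz(n,(xs.mean(),ys.mean()),.11))
# blade
for px in [(279,203),(368,190),(371,272),(289,279),(278,245),(240,270),(170,287),(165,292),(240,260),(241,282)]:
    print(px,wonz(px,0.101,st).round(4),wonz(px,.14,st).round(4))
E
```

```text
fl [0.4736 0.2176 0.1   ]
fr [ 0.5403 -0.2446  0.1   ]
bl [0.7215 0.2607 0.1   ]
bfr [ 0.7766 -0.2132  0.1   ]
(118, 20) [0.4856 0.1637 0.1   ]
(126, 120) [0.4941 0.0609 0.1   ]
(137, 200) [ 0.4984 -0.0212  0.1   ]
(377, 180) [0.7423 0.     0.1   ]
(383, 130) [0.7445 0.0503 0.1   ]
(374, 50) [0.7331 0.1278 0.1   ]
patty wrist [0.64857832 0.11867546 0.04929757]
side [0.63970077 0.11168855 0.11      ]
scene [0.64954585 0.12050723 0.11      ]
(279, 203) [ 0.6435 -0.0232  0.101 ] [ 0.6409 -0.0098  0.14  ]
(368, 190) [ 0.7331 -0.0101  0.101 ] [0.7176 0.0014 0.14  ]
(371, 272) [ 0.7505 -0.1068  0.101 ] [ 0.7326 -0.0814  0.14  ]
(289, 279) [ 0.6567 -0.1111  0.101 ] [ 0.6521 -0.0851  0.14  ]
(278, 245) [ 0.6435 -0.0689  0.101 ] [ 0.6409 -0.0489  0.14  ]
(240, 270) [ 0.6037 -0.0992  0.101 ] [ 0.6068 -0.0749  0.14  ]
(170, 287) [ 0.5223 -0.1258  0.101 ] [ 0.537  -0.0977  0.14  ]
(165, 292) [ 0.515  -0.1336  0.101 ] [ 0.5307 -0.1043  0.14  ]
(240, 260) [ 0.6041 -0.0867  0.101 ] [ 0.6071 -0.0642  0.14  ]
(241, 282) [ 0.6044 -0.1149  0.101 ] [ 0.6073 -0.0884  0.14  ]
```

```bash
python3 - <<'E'
import cv2
a=cv2.imread('pics/wrist0.png')[150:310,130:400]; cv2.imwrite('pics/w0z.png',cv2.resize(a,None,fx=2.9,fy=2.9,interpolation=cv2.INTER_CUBIC))
E
```

```text
(no output)
```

View pics/w0z.png

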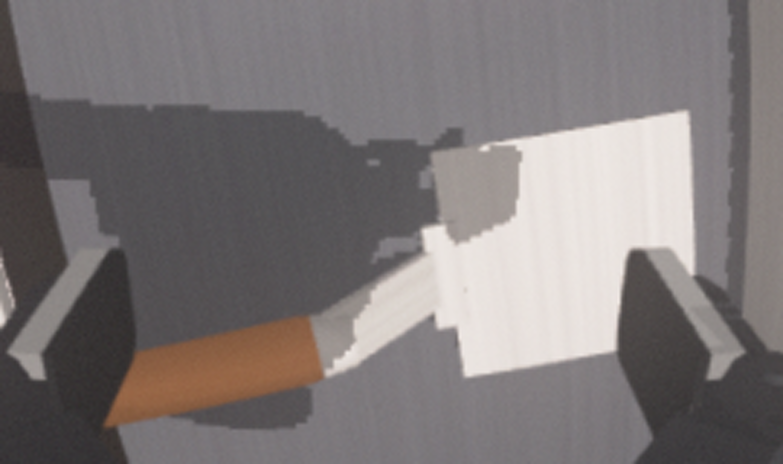

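```bash
python3 - <<'E'
import cv2
a=cv2.imread('pics/wrist0.png')
b=cv2.resize(a[0:200,70:170],None,fx=3,fy=3,interpolation=cv2.INTER_CUBIC);c=cv2.resize(a[0:200,330:430],None,fx=3,fy=3,interpolation=cv2.INTER_CUBIC)
cv2.imwrite('pics/w0e.png',cv2.hconcat([b,c]))
E
```

```text
(no output)
```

View pics/w0e.png

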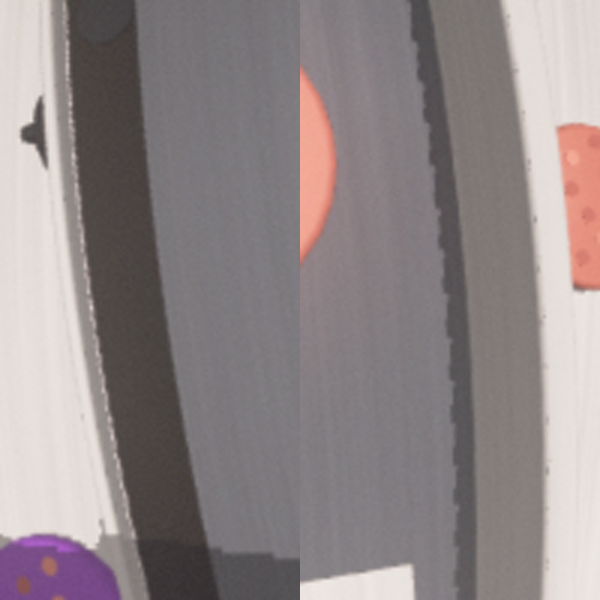

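```bash
python3 - <<'E'
from h import *
import pickle
st,out=pickle.load(open('seg.pkl','rb'))
for L in ([(115.7,0),(120,60),(127.3,113.3),(141.7,196.7)],[(373.3,0),(381.7,56.7),(386.7,113),(388.3,186.7)]):
    P=np.array([wonz(p,.1,st)[:2] for p in L]);print(P.round(4)); k=np.polyfit(P[:,1],P[:,0],1);print(k, np.arctan(-k[0]))
E
```

```text
[[ 0.4815  0.1866]
 [ 0.489   0.1212]
 [ 0.4959  0.0674]
 [ 0.5043 -0.0176]]
[-0.11240725  0.50274412] 0.11193737223223522
[[ 0.7342  0.1801]
 [ 0.7411  0.122 ]
 [ 0.7476  0.0672]
 [ 0.756  -0.0069]]
[-0.11629647  0.75526939] 0.11577638581101972
```

```bash
cat > k.py <<'E'
import numpy as np
from scipy.spatial.transform import Rotation as R
R0=R.from_euler('y',-np.pi/2)
# desired tool orientation: base = tool x down, tool y = s*(forward, yaw), then rolled by phi about forward axis
def Rdes(yaw,phi,s=1,pitch=0):
    f=np.array([np.cos(yaw),np.sin(yaw),0]); x=np.array([0,0,-1.]); y=s*f; z=np.cross(x,y)
    B=R.from_matrix(np.array([x,y,z]).T)
    left=np.array([-np.sin(yaw),np.cos(yaw),0])
    return R.from_rotvec(f*phi)*R.from_rotvec(left*pitch)*B
def wrist(Rd,q1,p):
    M=(R.from_euler('z',q1)*R.from_euler('y',p)).inv()*Rd*R0.inv()
    out=[]
    m=M.as_matrix(); q5=np.arccos(m[2,2]); q4=np.arctan2(m[1,2],m[0,2]); q6=np.arctan2(m[2,1],-m[2,0])
    return np.array([q4,q5,q6])
E
python3 - <<'E'
from k import *
for s in (1,-1):
  for q1,p,phis in [(-.1,1.95,[-.9,-.6,-.3,0]),(-.3,2.1,[.3,.6]),(-.5,2.3,[.9,1.2,1.6,1.9])]:
    for ph in phis: print(s,ph,wrist(Rdes(.114,ph,s),q1,p).round(2))
E
```

```text
1 -0.9 [-0.98  1.18  1.75]
1 -0.6 [-0.65  1.14  1.62]
1 -0.3 [-0.32  1.15  1.48]
1 0 [-0.    1.19  1.36]
1 0.3 [0.3  1.18 1.02]
1 0.6 [0.56 1.35 0.94]
1 0.9 [0.7  1.49 0.66]
1 1.2 [0.88 1.73 0.67]
1 1.6 [1.15 2.04 0.75]
1 1.9 [1.41 2.24 0.89]
-1 -0.9 [-0.98  1.18 -1.39]
-1 -0.6 [-0.65  1.14 -1.52]
-1 -0.3 [-0.32  1.15 -1.66]
-1 0 [ 0.    1.19 -1.78]
-1 0.3 [ 0.3   1.18 -2.12]
-1 0.6 [ 0.56  1.35 -2.2 ]
-1 0.9 [ 0.7   1.49 -2.48]
-1 1.2 [ 0.88  1.73 -2.48]
-1 1.6 [ 1.15  2.04 -2.39]
-1 1.9 [ 1.41  2.24 -2.25]
```

```bash
cat >> k.py <<'E'
def plan(p0,q0,p1,Rt,N,hand,show=True,r=1):
    R0_=R.from_quat(q0) if not isinstance(q0,R) else q0
    w=(R0_.inv()*Rt).as_rotvec()/N; wr=np.round(w,3)
    Rc=R0_; pc=np.array(p0,float); rows=[]
    for i in range(N):
        d=(np.array(p1)-pc)/(N-i); s=np.round(Rc.inv().apply(d)*1000,r)
        rows.append('{"hand":%g,"slide":[%g,%g,%g],"angular":[%g,%g,%g]}'%(hand,*(s+0.),*(wr+0.)))
        pc=pc+Rc.apply(s/1000); Rc=Rc*R.from_rotvec(wr)
    if show:
        print('max slide',np.linalg.norm(np.array(p1)-p0)/N*1000,'rot',np.linalg.norm(w))
        print('['+',\n'.join(rows)+']'); print('end err mm',((pc-p1)*1000).round(2),'rot',(Rc.inv()*Rt).magnitude().round(4))
    return pc,Rc
E
python3 - <<'E'
from h import *; from k import *
st=status.read_state()
H=np.array([.573,-.0785,.147]); Rt=Rdes(.146,-.7)
a=Rt.apply([1,0,0]); print(a, st['position'])
# via: rotated, 70 back
plan(st['position'],st['ee_rot'],H+(.019-.09)*a,Rt,14,85)
E
```

```text
[ 0.09372199 -0.6373638  -0.76484219] [6.24991229e-01 5.65490550e-05 2.31351795e-01]
max slide 5.273786527560503 rot 0.11143017702802638
[{"hand":85,"slide":[2.1,-2.4,-4.2],"angular":[0.097,-0.041,-0.036]},
{"hand":85,"slide":[2.1,-2.7,-4],"angular":[0.097,-0.041,-0.036]},
{"hand":85,"slide":[2,-3,-3.8],"angular":[0.097,-0.041,-0.036]},
{"hand":85,"slide":[2,-3.3,-3.6],"angular":[0.097,-0.041,-0.036]},
{"hand":85,"slide":[2,-3.6,-3.4],"angular":[0.097,-0.041,-0.036]},
{"hand":85,"slide":[1.9,-3.8,-3.1],"angular":[0.097,-0.041,-0.036]},
{"hand":85,"slide":[2,-4,-2.8],"angular":[0.097,-0.041,-0.036]},
{"hand":85,"slide":[2,-4.2,-2.5],"angular":[0.097,-0.041,-0.036]},
{"hand":85,"slide":[2.1,-4.4,-2.1],"angular":[0.097,-0.041,-0.036]},
{"hand":85,"slide":[2.1,-4.5,-1.8],"angular":[0.097,-0.041,-0.036]},
{"hand":85,"slide":[2.3,-4.5,-1.4],"angular":[0.097,-0.041,-0.036]},
{"hand":85,"slide":[2.3,-4.6,-1.1],"angular":[0.097,-0.041,-0.036]},
{"hand":85,"slide":[2.5,-4.6,-0.8],"angular":[0.097,-0.041,-0.036]},
{"hand":85,"slide":[2.6,-4.5,-0.4],"angular":[0.097,-0.041,-0.036]}]Traceback (most recent call last):
  File "<stdin>", line 6, in <module>
  File "k.py", line 25, in plan
    print('['+',\n'.join(rows)+']'); print('end err mm',((pc-p1)*1000).round(2),'rot',(Rc.inv()*Rt).magnitude().round(4))
                                                                                      ^^^^^^^^^^^^^^^^^^^^^^^^^^^^^^^
AttributeError: 'float' object has no attribute 'round'
```

Emit:
jog_arm:
  steps:
    - {"hand":85,"slide":[2.1,-2.4,-4.2],"angular":[0.097,-0.041,-0.036]}
    - {"hand":85,"slide":[2.1,-2.7,-4],"angular":[0.097,-0.041,-0.036]}
    - {"hand":85,"slide":[2,-3,-3.8],"angular":[0.097,-0.041,-0.036]}
    - {"hand":85,"slide":[2,-3.3,-3.6],"angular":[0.097,-0.041,-0.036]}
    - {"hand":85,"slide":[2,-3.6,-3.4],"angular":[0.097,-0.041,-0.036]}
    - {"hand":85,"slide":[1.9,-3.8,-3.1],"angular":[0.097,-0.041,-0.036]}
    - {"hand":85,"slide":[2,-4,-2.8],"angular":[0.097,-0.041,-0.036]}
    - {"hand":85,"slide":[2,-4.2,-2.5],"angular":[0.097,-0.041,-0.036]}
    - {"hand":85,"slide":[2.1,-4.4,-2.1],"angular":[0.097,-0.041,-0.036]}
    - {"hand":85,"slide":[2.1,-4.5,-1.8],"angular":[0.097,-0.041,-0.036]}
    - {"hand":85,"slide":[2.3,-4.5,-1.4],"angular":[0.097,-0.041,-0.036]}
    - {"hand":85,"slide":[2.3,-4.6,-1.1],"angular":[0.097,-0.041,-0.036]}
    - {"hand":85,"slide":[2.5,-4.6,-0.8],"angular":[0.097,-0.041,-0.036]}
    - {"hand":85,"slide":[2.6,-4.5,-0.4],"angular":[0.097,-0.041,-0.036]}

```text
clock: 1.77
position: [0.5661, -0.033, 0.2014]
ee_rot: [0.273, 0.318, -0.595, 0.686]
ft_force: [-0.1, 0.2, 0.8]
grip_width: 0.085
```

```bash
sed -i 's/\.magnitude().round(4)/.magnitude()/' k.py; python3 - <<'E'
from h import *; from k import *
import json
st=status.read_state(); print({k:np.round(v,4) for k,v in st.items()})
Rt=Rdes(.146,-.7); print('rot err',(Rt.inv()*R.from_quat(st['ee_rot'])).as_rotvec().round(4))
im=snap('wrist','w1.png'); snap('scene','s1.png')
for P in [(.573,-.0785,.147)]: print(wproj(P,st))
E
```

```text
{'clock': np.float64(1.7667), 'joint_positions': array([ 0.0852,  0.5813,  1.6836, -0.855 ,  1.0314,  2.0285]), 'qd': array([ 0.1843,  0.2709, -0.1222, -0.3514,  0.5958,  1.5731]), 'effort': array([ -0.4573, -42.9396, -12.6174,  -1.5569,   0.5973,  -0.9956]), 'position': array([ 0.5661, -0.033 ,  0.2014]), 'ee_rot': array([ 0.2733,  0.318 , -0.5951,  0.6856]), 'ft_force': array([-0.0989,  0.158 ,  0.7514]), 'torque': array([ 0.2757,  0.057 , -0.0118]), 'grip_width': np.float64(0.085)}
rot err [-0.0001 -0.0054 -0.0049]
[258.03166252 199.00009773]
```

View pics/w1.png

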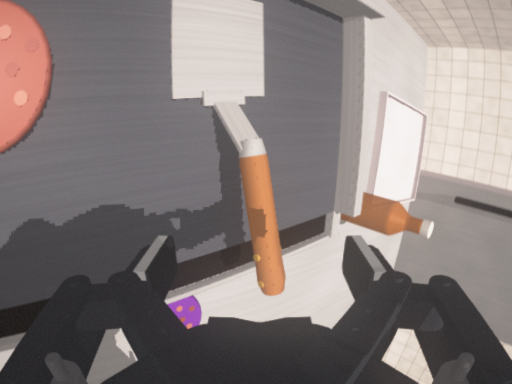

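View pics/s1.png

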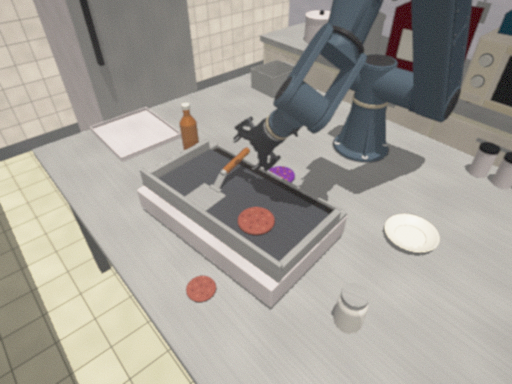

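Emit:
jog_arm:
  steps:
    - {"hand":85,"slide":[8,0,0.5],"angular":[0,0,0]}
    - {"hand":85,"slide":[12,0,0.5],"angular":[0,0,0]}
    - {"hand":85,"slide":[14,0,0.5],"angular":[0,0,0]}
    - {"hand":85,"slide":[14,0,0],"angular":[0,0,0]}
    - {"hand":85,"slide":[14,0,0],"angular":[0,0,0]}
    - {"hand":85,"slide":[14,0,0],"angular":[0,0,0]}
    - {"hand":85,"slide":[10,0,0],"angular":[0,0,0]}
    - {"hand":85,"slide":[5,0,0],"angular":[0,0,0]}
    - {"hand":85,"slide":[0,0,0],"angular":[0,0,0]}

```text
clock: 2.62
position: [0.5741, -0.0937, 0.1316]
ee_rot: [0.272, 0.321, -0.594, 0.685]
ft_force: [-0.4, 0.9, -0.2]
grip_width: 0.085
```

```bash
python3 - <<'E'
from h import *; from k import *
st=status.read_state(); print({k:np.round(v,4) for k,v in st.items()})
print('rot err',(Rdes(.146,-.7).inv()*R.from_quat(st['ee_rot'])).as_rotvec().round(4))
snap('wrist','w2.png')
print(st['position']-.019*R.from_quat(st['ee_rot']).apply([1,0,0]))
E
```

```text
{'clock': np.float64(2.6167), 'joint_positions': array([-0.0268,  0.6889,  1.7352, -0.9855,  0.8715,  2.1165]), 'qd': array([ 0.0234, -0.0232, -0.0101,  0.0139,  0.0126, -0.0078]), 'effort': array([-4.12400e-01, -4.29741e+01, -9.99760e+00, -1.52580e+00,
        1.13710e+00,  3.93000e-02]), 'position': array([ 0.5741, -0.0937,  0.1316]), 'ee_rot': array([ 0.2719,  0.3207, -0.5945,  0.6854]), 'ft_force': array([-0.4423,  0.8748, -0.156 ]), 'torque': array([0.2654, 0.0243, 0.0372]), 'grip_width': np.float64(0.085)}
rot err [-0.0054 -0.0028 -0.0066]
[ 0.57243858 -0.08152758  0.14605195]
```

View pics/w2.png

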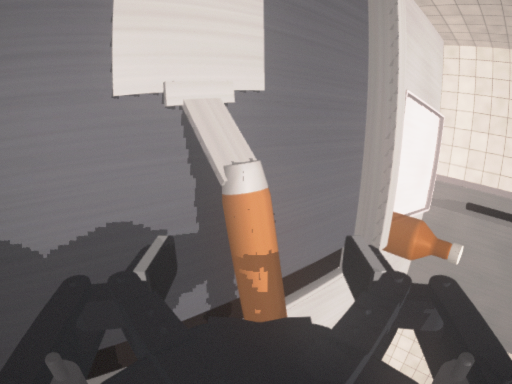

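Emit:
jog_arm:
  steps:
    - {"hand":10}
    - {"hand":10}
    - {"hand":10}
    - {"hand":10}
    - {"hand":10}
    - {"hand":10}
    - {"hand":10}
    - {"hand":10}
  grip_force: 110

```text
invalid input
```

```bash
python3 - <<'E'
from h import *; from k import *
import pickle
st=status.read_state(); print({k:np.round(v,4) for k,v in st.items() if k in('clock','position','ft_force','torque','grip_width')})
print('rot err',(Rdes(.146,-.7).inv()*R.from_quat(st['ee_rot'])).as_rotvec().round(4))
snap('wrist','w3.png'); snap('scene','s3.png'); pickle.dump(st,open('st3.pkl','wb'))
E
python3 - <<'E'
# rough fit of kinematics
from k import *
from scipy.optimize import least_squares
Q=[[-1.78536260e-01,5.28272249e-01,1.43360139e+00,0,1.18139487e+00,-1.78488210e-01],[.0852,.5813,1.6836,-.855,1.0314,2.0285],[-0.0268,0.6889,1.7352,-0.9855,0.8715,2.1165]]
P=[[.62446,.0001,.23055],[.5661,-.033,.2014],[.5741,-.0937,.1316]]
def fk(q,L):
    h,a1,d,l2,e,l4,l6=L
    A=R.from_euler('z',q[0]);B=A*R.from_euler('y',q[1]);C=B*R.from_euler('y',q[2]);D=C*R.from_euler('z',q[3]);E=D*R.from_euler('y',q[4])
    w=np.array([0,0,h])+A.apply([a1,d,0])+B.apply([0,0,l2])+C.apply([e,0,l4]); return w+E.apply([0,0,l6]),E*R.from_euler('z',q[5])*R0
r=least_squares(lambda L:np.concatenate([(fk(q,L)[0]-p)*1000 for q,p in zip(Q,P)]+[(np.array(L)-[.35,0,.11,.4,0,.4,.28])*3]),[.35,0,.11,.4,0,.4,.28])
print(r.x.round(4),r.fun.round(2))
for q in Q: print(fk(q,r.x)[1].as_quat())
E
```

```text
{'clock': np.float64(2.6667), 'position': array([ 0.5744, -0.0932,  0.1322]), 'ft_force': array([ 0.0124, -1.1317, -0.4165]), 'torque': array([0.2918, 0.0324, 0.0029]), 'grip_width': np.float64(0.0848)}
rot err [-0.0053 -0.0031 -0.0054]
[0.2755 0.0009 0.111  0.5857 0.1134 0.3917 0.2967] [-0.02  0.   -0.    0.06 -0.02  0.01 -0.04  0.03 -0.   -0.22  0.    0.
  0.56  0.34 -0.02  0.05]
[1.22196643e-04 7.07689622e-01 8.82201741e-05 7.06523444e-01]
[ 0.27330477  0.31800902 -0.59505048  0.68563088]
[ 0.27190501  0.32074258 -0.59443766  0.68544564]
```

View pics/w3.png

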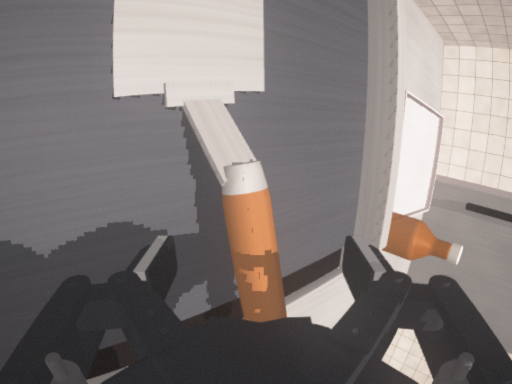

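Emit:
jog_arm:
  steps:
    - {"hand":10,"slide":[0,0,0],"angular":[0,0,0]}
    - {"hand":10,"slide":[0,0,0],"angular":[0,0,0]}
    - {"hand":10,"slide":[0,0,0],"angular":[0,0,0]}
    - {"hand":10,"slide":[0,0,0],"angular":[0,0,0]}
    - {"hand":10,"slide":[0,0,0],"angular":[0,0,0]}
    - {"hand":10,"slide":[0,0,0],"angular":[0,0,0]}
    - {"hand":10,"slide":[0,0,0],"angular":[0,0,0]}
    - {"hand":10,"slide":[0,0,0],"angular":[0,0,0]}
  grip_force: 110

```text
clock: 3.43
position: [0.5744, -0.0926, 0.1325]
ee_rot: [0.272, 0.321, -0.594, 0.686]
ft_force: [-0.4, -0.3, -2.2]
grip_width: 0.0197
```

```bash
cat >> k.py <<'E'
LN=np.array([0.2755,0.0009,0.111,0.5857,0.1134,0.3917,0.2967])
from scipy.optimize import least_squares
LO=np.array([-3.08,-.75,.22,-1.43,0,-2.85]);HI=np.array([3.08,2.2,2.44,4.57,2.65,2.85])
def fk(q,L=LN):
    h,a1,d,l2,e,l4,l6=L
    A=R.from_euler('z',q[0]);B=A*R.from_euler('y',q[1]);C=B*R.from_euler('y',q[2]);D=C*R.from_euler('z',q[3]);E=D*R.from_euler('y',q[4])
    w=np.array([0,0,h])+A.apply([a1,d,0])+B.apply([0,0,l2])+C.apply([e,0,l4]); return w+E.apply([0,0,l6]),E*R.from_euler('z',q[5])*R0,w
def ik(p,Rt,q0):
    def f(q):
        P,Q,_=fk(q); return np.concatenate([(P-p)*10,(Rt.inv()*Q).as_rotvec()])
    r=least_squares(f,np.clip(q0,LO+1e-3,HI-1e-3),bounds=(LO,HI)); return r.x,np.abs(r.fun).max()
E
python3 - <<'E'
from h import *; from k import *
import pickle
st=status.read_state(); print({k:np.round(v,4) for k,v in st.items() if k in('clock','position','ft_force','torque','grip_width')})
print('rot err',(Rdes(.146,-.7).inv()*R.from_quat(st['ee_rot'])).as_rotvec().round(4))
snap('wrist','w4.png'); snap('scene','s4.png'); pickle.dump(st,open('st4.pkl','wb'))
print(wproj((.6501,-.0672,.1),st))
E
```

```text
{'clock': np.float64(3.4333), 'position': array([ 0.5744, -0.0926,  0.1325]), 'ft_force': array([-0.4486, -0.2785, -2.1964]), 'torque': array([0.4814, 0.2103, 0.0312]), 'grip_width': np.float64(0.0197)}
rot err [-0.0055 -0.0029 -0.0048]
[198.99861272  91.06255974]
```

View pics/w4.png

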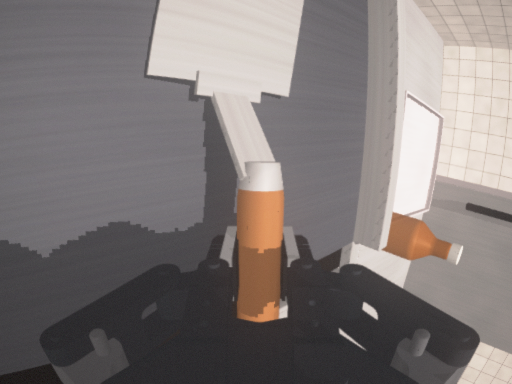

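```bash
python3 - <<'E'
import cv2
a=cv2.imread('pics/w4.png')[0:200,130:330]; b=cv2.imread('pics/s4.png')[140:220,170:270]
cv2.imwrite('pics/w4z.png',cv2.hconcat([cv2.resize(a,(500,500),interpolation=cv2.INTER_CUBIC)]))
cv2.imwrite('pics/s4z.png',cv2.resize(b,None,fx=6,fy=6,interpolation=cv2.INTER_CUBIC))
E
```

```text
(no output)
```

View pics/w4z.png

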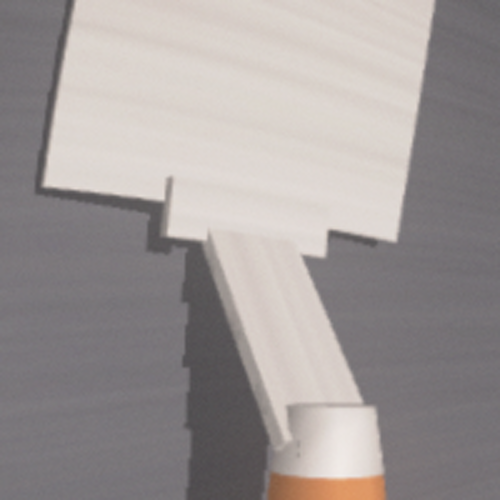

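View pics/s4z.png

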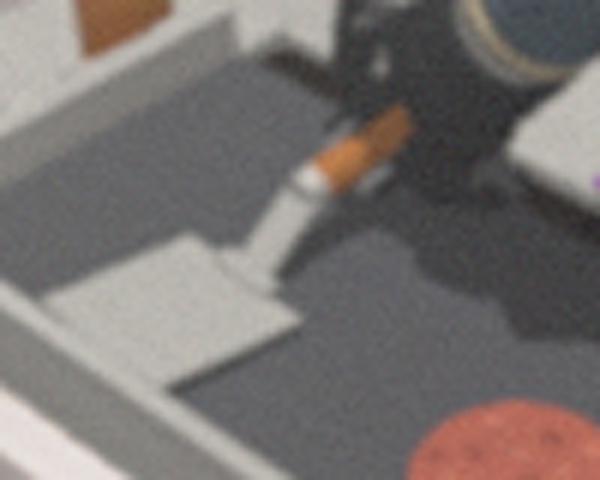

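```bash
cat > fit.py <<'E'
from h import *; from k import *
import pickle
from scipy.optimize import least_squares
CAM={}
# turner pose param: tool frame. default axes: turner x = tool y, turner z = -tool x, turner y = tool z*(-1)?  tool z=-y(right) => turner y = -tool z
B=np.array([[0,0,-1.],[1,0,0],[0,-1,0]])  # columns: turner x,y,z in tool frame
ax=np.array([np.cos(np.radians(12)),0,-np.sin(np.radians(12))])  # handle forward dir in turner
hm=np.array([-.123,0,.047])
def pose(q):
    # q: rx (misalign of handle), rho about handle, beta pitch about tool z, pos of handle_mid in tool
    Rt=R.from_rotvec(q[:3])*R.from_matrix(B)
    return Rt, np.array(q[3:6])-Rt.apply(hm)
def pts(q,X):
    Rt,t=pose(q); return Rt.apply(np.atleast_2d(X))+t
def world(st,X):
    return R.from_quat(st['ee_rot']).apply(X)+st['position']
E
cat > f4.py <<'E'
from fit import *
st=pickle.load(open('st4.pkl','rb'))
zt=.0016
W=[((-.045,.045,zt),(146.8,74.8)),((-.045,-.045,zt),(288.8,96.4)),((-.082,0,.038),(263.2,163.5))]
S=[((-.045,-.045,zt),(201.7,179.2)),((-.045,.045,zt),(220.3,193.3)),((.045,.045,zt),(197.5,204.2)),((.045,-.045,zt),(176.7,190))]
edges=[((-.045,.045,zt),(.045,.045,zt),(158,0)),((-.045,-.045,zt),(.045,-.045,zt),(304.8,0))]
def res(q):
    r=[]
    for X,u in W: r+=list((wproj(world(st,pts(q,X))[0],st)-u)/1.0)
    for X,u in S: r+=list((proj('scene',world(st,pts(q,X))[0])-u)/1.5)
    for a,b,u in edges:
        s=np.linspace(0.3,1,15)[:,None]; L=np.array(a)+s*(np.array(b)-a)
        px=np.array([wproj(w,st) for w in world(st,pts(q,L))]); r.append((np.interp(u[1],px[::-1,1] if px[0,1]>px[-1,1] else px[:,1],px[::-1,0] if px[0,1]>px[-1,1] else px[:,0])-u[0]))
    Rt,t=pose(q); h=Rt.apply(ax)
    r.append(h[2]/.02); r.append(q[5]/.001); r.append((q[3]+.019)/.004)
    return np.array(r)
q0=np.array([0,0,0,-.019,0,0.]); Rw=R.from_quat(st['ee_rot'])
# init from orientation flat yaw
Rf=R.from_euler('z',.0)
q0[:3]=(Rw.inv()*Rf*R.from_matrix(B).inv()).as_rotvec()
f=least_squares(res,q0,loss='soft_l1'); q=f.x; print(q.round(4)); print(f.fun.round(2))
Rt,t=pose(q); Rww=Rw*Rt; print('turner z',Rww.apply([0,0,1]).round(3),'x',Rww.apply([1,0,0]).round(3),'handle in tool',Rt.apply(ax).round(3))
for c in [(-.045,.045,0),(-.045,-.045,0),(.045,.045,0),(.045,-.045,0),(0,0,0)]: print(c,world(st,pts(q,c))[0].round(4))
pickle.dump(q,open('q4.pkl','wb'))
E
python3 f4.py
```

```text
Traceback (most recent call last):
  File "f4.py", line 21, in <module>
    f=least_squares(res,q0,loss='soft_l1'); q=f.x; print(q.round(4)); print(f.fun.round(2))
  File "f4.py", line 10, in res
    for X,u in S: r+=list((proj('scene',world(st,pts(q,X))[0])-u)/1.5)
                           ~~~~^^^^^^^^^^^^^^^^^^^^^^^^^^^^^^^
  File "h.py", line 13, in proj
    c=optics.camera_info(n); f=192/np.tan(np.radians(c['vertical_fov'])/2); T=np.array(c['T'])
ValueError: time passes only in moves, steps and waits
```

```bash
cat >> fit.py <<'E'
def G(gx,gy,z): 
    n=np.array([.9935,.1138]);t=np.array([-.1138,.9935]); return np.array([*(n*(.623+gx)+t*(-.07+gy)),z])
def Rturner(yaw,pitch,roll): # pitch + = nose down
    return R.from_euler('z',yaw)*R.from_euler('x',roll)*R.from_euler('y',pitch)
def tool_for(q,Rw,c,pt=(0,0,0)):
    Rt,t=pose(q); Rtool=Rw*Rt.inv(); return np.array(c)-Rtool.apply(Rt.apply(pt)+t), Rtool
E
python3 - <<'E'
from fit import *
q=pickle.load(open('q4.pkl','rb')); st=status.read_state()
p0,R_0=st['position'],R.from_quat(st['ee_rot'])
qj=st['joint_positions']
print(np.abs(fk(qj)[0]-p0).max())
cs=[]
for nm,args,c in [('A',(.036,-.074,-.026),(.6999,-.0778,.16)),('B',(.114,.03,0),G(-.085,.114,.14)),('B0',(.114,.03,0),G(-.085,.114,.105)),('C',(.114,.03,0),G(.078,.114,.102)),
   ]:
    p,Rt=tool_for(q,Rturner(*args),c); qj,e=ik(p,Rt,qj); print(nm,p.round(3),qj.round(3),round(e,4))
P=G(.035,.114,.1)
for th in np.radians([0,20,40,60,80,100,110]):
    Rw=Rturner(.114,0,th); p,Rt=tool_for(q,Rw,G(.03,.068,.104),(0,-.045,0)); qj,e=ik(p,Rt,qj); print(np.degrees(th).round(),p.round(3),qj.round(2),round(e,4),'wrist',fk(qj)[2].round(3),'toolx',Rt.apply([1,0,0]).round(2))
E
```

```text
3.2616767122961576e-05
A [ 0.574 -0.093  0.181] [-0.027  0.605  1.711 -0.914  0.93   2.002] 0.0
B [0.409 0.08  0.174] [ 0.354  0.53   1.922 -0.766  1.045  2.177] 0.0
B0 [0.409 0.08  0.139] [ 0.354  0.6    1.943 -0.806  0.981  2.253] 0.0
C [0.57  0.098 0.136] [ 0.291  0.73   1.56  -0.736  1.133  2.017] 0.0
0.0 [0.522 0.092 0.134] [ 0.31  0.68  1.7  -0.78  1.05  2.12] 0.0 wrist [0.498 0.274 0.367] toolx [ 0.08 -0.62 -0.78]
20.0 [0.523 0.08  0.144] [ 0.12  0.56  1.75 -0.42  0.87  1.71] 0.0 wrist [0.51  0.172 0.426] toolx [ 0.05 -0.31 -0.95]
40.0 [0.525 0.065 0.149] [-0.11  0.51  1.76  0.04  0.86  1.19] 0.0 wrist [0.523 0.056 0.446] toolx [ 0.01  0.03 -1.  ]
60.0 [0.527 0.049 0.148] [-0.32  0.56  1.74  0.41  1.03  0.76] 0.0 wrist [ 0.537 -0.06   0.424] toolx [-0.03  0.37 -0.93]
80.0 [0.529 0.034 0.143] [-0.48  0.69  1.69  0.62  1.27  0.5 ] 0.0 wrist [ 0.548 -0.162  0.364] toolx [-0.07  0.66 -0.75]
100.0 [0.53  0.023 0.132] [-0.59  0.87  1.62  0.75  1.53  0.34] 0.0 wrist [ 0.557 -0.237  0.273] toolx [-0.09  0.88 -0.47]
110.0 [0.53  0.018 0.125] [-0.62  0.97  1.58  0.8   1.66  0.29] 0.0 wrist [ 0.56  -0.262  0.219] toolx [-0.1   0.94 -0.31]
```

```bash
python3 - <<'E'
from fit import *
print('oil base side',onz('side',(334,342),0.0).round(3),'cap',onz('side',(347,306),.19).round(3))
print('salt scene',onz('scene',(348,322),0.02).round(3)); print('dish',onz('scene',(412,236),.01).round(3))
q=pickle.load(open('q4.pkl','rb')); st=status.read_state()
p,Rt=tool_for(q,Rturner(.036,-.074,-.026),(.6999,-.0778,.155))
plan(st['position'],st['ee_rot'],p,Rt,3,10)
p2,Rt2=tool_for(q,Rturner(.114,.03,0),G(-.085,.114,.14))
plan(p,Rt,p2,Rt2,13,10)
E
```

```text
oil base side [ 0.498 -0.449  0.   ] cap [ 0.507 -0.435  0.19 ]
salt scene [0.647 0.442 0.02 ]
dish [0.285 0.393 0.01 ]
max slide 14.597738416114474 rot 0.001264052129109023
[{"hand":10,"slide":[-11.1,-0.1,9.5],"angular":[-0.001,0.001,0]},
{"hand":10,"slide":[-11.1,-0.1,9.5],"angular":[-0.001,0.001,0]},
{"hand":10,"slide":[-11,-0.2,9.5],"angular":[-0.001,0.001,0]}]
end err mm [ 0.01 -0.02 -0.04] rot 0.001651985130013772
max slide 18.428667295693238 rot 0.010134787390897956
[{"hand":10,"slide":[-9.5,-10.6,-11.7],"angular":[-0.01,0.003,-0.002]},
{"hand":10,"slide":[-9.4,-10.5,-11.8],"angular":[-0.01,0.003,-0.002]},
{"hand":10,"slide":[-9.4,-10.5,-11.9],"angular":[-0.01,0.003,-0.002]},
{"hand":10,"slide":[-9.3,-10.3,-12.1],"angular":[-0.01,0.003,-0.002]},
{"hand":10,"slide":[-9.3,-10.2,-12.2],"angular":[-0.01,0.003,-0.002]},
{"hand":10,"slide":[-9.2,-10.2,-12.3],"angular":[-0.01,0.003,-0.002]},
{"hand":10,"slide":[-9.2,-10,-12.5],"angular":[-0.01,0.003,-0.002]},
{"hand":10,"slide":[-9.1,-9.9,-12.6],"angular":[-0.01,0.003,-0.002]},
{"hand":10,"slide":[-9,-9.8,-12.7],"angular":[-0.01,0.003,-0.002]},
{"hand":10,"slide":[-9,-9.7,-12.8],"angular":[-0.01,0.003,-0.002]},
{"hand":10,"slide":[-8.9,-9.6,-13],"angular":[-0.01,0.003,-0.002]},
{"hand":10,"slide":[-8.9,-9.5,-13.1],"angular":[-0.01,0.003,-0.002]},
{"hand":10,"slide":[-8.7,-9.5,-13.2],"angular":[-0.01,0.003,-0.002]}]
end err mm [-0.03 -0.02 -0.05] rot 0.008537816297560695
```

Emit:
jog_arm:
  steps:
    - {"hand":10,"slide":[-11.1,-0.1,9.5],"angular":[0,0,0]}
    - {"hand":10,"slide":[-11.1,-0.1,9.5],"angular":[0,0,0]}
    - {"hand":10,"slide":[-11,-0.2,9.5],"angular":[0,0,0]}
    - {"hand":10,"slide":[-9.5,-10.6,-11.7],"angular":[-0.01,0.003,-0.002]}
    - {"hand":10,"slide":[-9.4,-10.5,-11.8],"angular":[-0.01,0.003,-0.002]}
    - {"hand":10,"slide":[-9.4,-10.5,-11.9],"angular":[-0.01,0.003,-0.002]}
    - {"hand":10,"slide":[-9.3,-10.3,-12.1],"angular":[-0.01,0.003,-0.002]}
    - {"hand":10,"slide":[-9.3,-10.2,-12.2],"angular":[-0.01,0.003,-0.002]}
    - {"hand":10,"slide":[-9.2,-10.2,-12.3],"angular":[-0.01,0.003,-0.002]}
    - {"hand":10,"slide":[-9.2,-10,-12.5],"angular":[-0.01,0.003,-0.002]}
    - {"hand":10,"slide":[-9.1,-9.9,-12.6],"angular":[-0.01,0.003,-0.002]}
    - {"hand":10,"slide":[-9,-9.8,-12.7],"angular":[-0.01,0.003,-0.002]}
    - {"hand":10,"slide":[-9,-9.7,-12.8],"angular":[-0.01,0.003,-0.002]}
    - {"hand":10,"slide":[-8.9,-9.6,-13],"angular":[-0.01,0.003,-0.002]}
    - {"hand":10,"slide":[-8.9,-9.5,-13.1],"angular":[-0.01,0.003,-0.002]}
    - {"hand":10,"slide":[-8.7,-9.5,-13.2],"angular":[-0.01,0.003,-0.002]}
    - {"hand":10,"slide":[0,0,0],"angular":[0,0,0]}
    - {"hand":10,"slide":[0,0,0],"angular":[0,0,0]}

```text
clock: 5.03
position: [0.4072, 0.0809, 0.173]
ee_rot: [0.233, 0.376, -0.575, 0.689]
ft_force: [0.3, -0.8, -2.1]
grip_width: 0.0193
```

```bash
python3 - <<'E'
from fit import *
st=status.read_state(); pickle.dump(st,open('st5.pkl','wb')); print(st['position'],st['ft_force'],st['torque'],st['clock'])
snap('wrist','w5.png'); a=snap('scene','s5.png'); b=snap('side','d5.png')
cv2.imwrite('pics/s5z.png',cv2.resize(a[120:280,170:350,::-1],None,fx=4,fy=3.75,interpolation=cv2.INTER_CUBIC))
cv2.imwrite('pics/d5z.png',cv2.resize(b[100:250,150:340,::-1],None,fx=4,fy=4,interpolation=cv2.INTER_CUBIC))
E
```

```text
[0.40722846 0.08087204 0.17297049] [ 0.33701803 -0.8269699  -2.10092718] [0.49240599 0.18787465 0.00787375] 5.0333
```

View pics/w5.png

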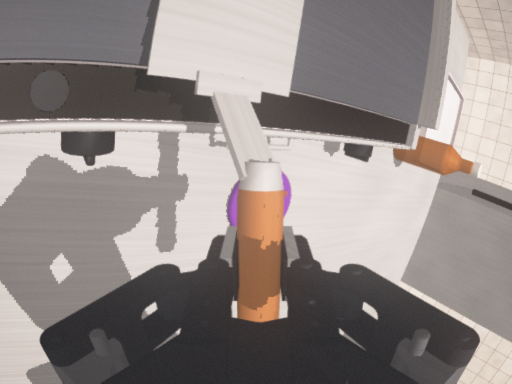

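View pics/s5z.png

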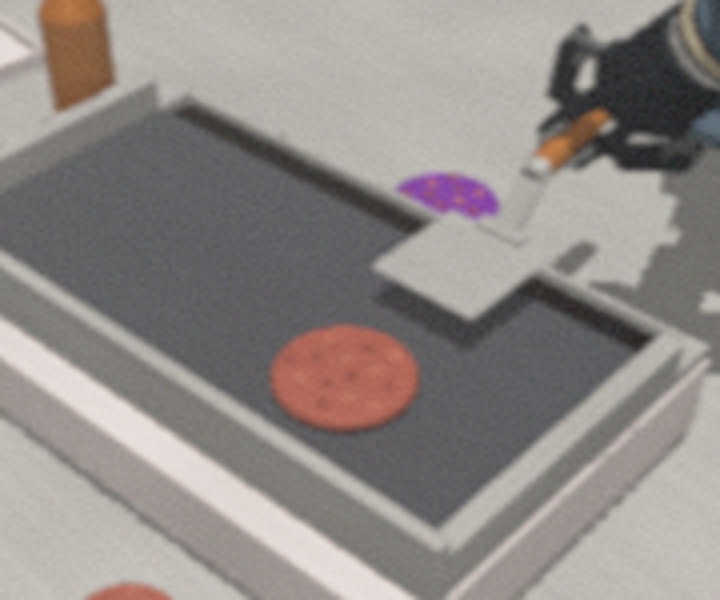

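View pics/d5z.png

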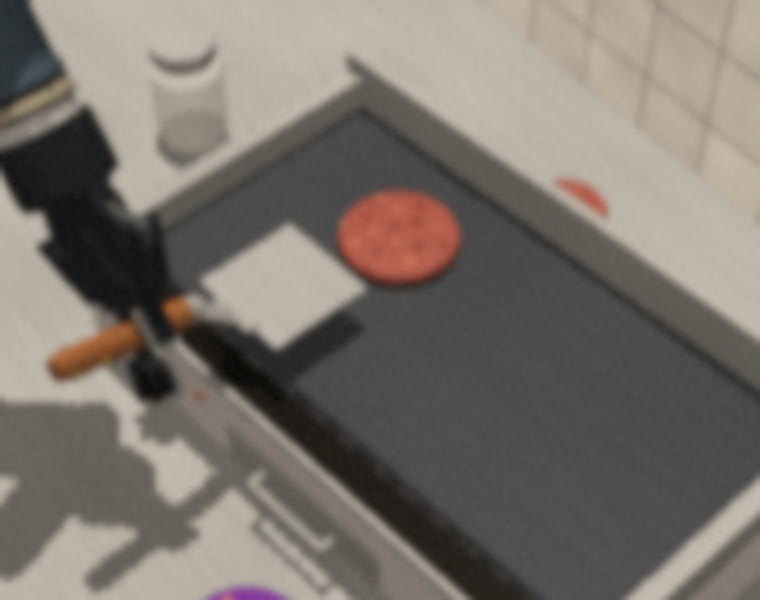

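```bash
cat > f5.py <<'E'
from fit import *
import f4
st4=pickle.load(open('st4.pkl','rb'));st5=pickle.load(open('st5.pkl','rb'))
zt=.0016; BL=(-.045,.045,zt);BR=(-.045,-.045,zt);FL=(.045,.045,zt);FR=(.045,-.045,zt)
D=[(FL,(222.5,155.75)),(FR,(241.5,172)),(BR,(219.5,187.5)),(BL,(200.75,170))]
S=[(FL,(288,205.3)),(FR,(263.5,191.2)),(BR,(281.25,178.1))]
def res(q):
    r=list(f4.res(q))
    for X,u in D: r+=list((proj('side',world(st5,pts(q,X))[0])-u)/1.)
    for X,u in S: r+=list((proj('scene',world(st5,pts(q,X))[0])-u)/1.)
    return np.array(r)
f=least_squares(res,f4.q,loss='soft_l1');q=f.x;print(q.round(4));print(f.fun.round(2))
pickle.dump(q,open('q5.pkl','wb'))
st=st5;Rt,t=pose(q); Rww=R.from_quat(st['ee_rot'])*Rt; print('turner z',Rww.apply([0,0,1]).round(3),'x',Rww.apply([1,0,0]).round(3),'handle in tool',Rt.apply(ax).round(3))
for c in [BL,BR,FL,FR,(0,0,0)]: print(c,world(st,pts(q,c))[0].round(4))
E
python3 f5.py
```

```text
[ 0.1355  0.669   0.0371 -0.02    0.001   0.0018]
[-0.07 -0.45  0.75 -0.58 -1.1   5.68 -0.41 -0.4  -0.43 -0.01 -2.19  1.24
 -0.52  0.05  0.63 -1.76  0.31  1.76 -0.25]
turner z [-0.075  0.026  0.997] x [0.997 0.036 0.074] handle in tool [0.172 0.985 0.006]
(-0.045, 0.045, 0) [ 0.6535 -0.0344  0.1065]
(-0.045, -0.045, 0) [ 0.6565 -0.1243  0.1091]
(0.045, 0.045, 0) [ 0.7432 -0.0312  0.1132]
(0.045, -0.045, 0) [ 0.7462 -0.1211  0.1158]
(0, 0, 0) [ 0.6999 -0.0778  0.1112]
[ 0.1352  0.6701  0.0425 -0.0187  0.001   0.0015]
[ 0.39 -0.6   0.35 -1.08 -1.49  4.99 -0.52 -0.27 -0.52  0.09 -2.26  1.28
 -0.61  0.12  1.03 -2.03  0.37  1.54  0.09 -1.55  0.35 -1.1  -0.45 -1.61
 -0.78 -2.21  0.19 -0.28  0.54 -1.23  0.19  1.19 -2.33]
turner z [ 0.029 -0.     1.   ] x [ 0.992  0.122 -0.029] handle in tool [0.167 0.986 0.007]
(-0.045, 0.045, 0.0016) [0.4781 0.1456 0.141 ]
(-0.045, -0.045, 0.0016) [0.4891 0.0563 0.1407]
(0.045, 0.045, 0.0016) [0.5674 0.1566 0.1384]
(0.045, -0.045, 0.0016) [0.5784 0.0673 0.1381]
(0, 0, 0) [0.5282 0.1065 0.1379]
```

```bash
python3 - <<'E'
from fit import *
st=status.read_state(); Rw=R.from_quat(st['ee_rot'])
print('down',Rw.inv().apply([0,0,-1]).round(4),'fwd',Rw.inv().apply([.9935,.1138,0]).round(4),'left',Rw.inv().apply([-.1138,.9935,0]).round(4),st['ft_force'])
E
```

```text
down [ 0.7856  0.1086 -0.6091] fwd [-0.0131  0.9872  0.1591] left [-0.6186  0.117  -0.7769] [-0.48087995  0.10609222 -2.16668097]
```

Emit:
jog_arm:
  steps:
    - {"hand":10,"slide":[6.3,0.9,-4.9],"angular":[0,0,0]}
    - {"hand":10,"slide":[6.3,0.9,-4.9],"angular":[0,0,0]}
    - {"hand":10,"slide":[6.3,0.9,-4.9],"angular":[0,0,0]}
    - {"hand":10,"slide":[6.3,0.9,-4.9],"angular":[0,0,0]}
    - {"hand":10,"slide":[0.8,0.1,-0.6],"angular":[0,0,0]}
    - {"hand":10,"slide":[0,0,0],"angular":[0,0,0]}
    - {"hand":10,"slide":[0,0,0],"angular":[0,0,0]}

```text
clock: 5.77
position: [0.4091, 0.0801, 0.14]
ee_rot: [0.234, 0.375, -0.575, 0.688]
ft_force: [0.5, 0.0, -2.3]
grip_width: 0.0195
```

Emit:
jog_arm:
  steps:
    - {"hand":10,"slide":[0.8,0.1,-0.6],"angular":[0,0,0]}
    - {"hand":10,"slide":[0.8,0.1,-0.6],"angular":[0,0,0]}
    - {"hand":10,"slide":[0,0,0],"angular":[0,0,0]}

```text
clock: 6.02
position: [0.4092, 0.0803, 0.1384]
ee_rot: [0.235, 0.375, -0.575, 0.688]
ft_force: [-0.5, -0.5, -1.5]
grip_width: 0.0192
```

Emit:
jog_arm:
  steps:
    - {"hand":10,"slide":[0.8,0.1,-0.6],"angular":[0,0,0]}
    - {"hand":10,"slide":[0,0,0],"angular":[0,0,0]}

```text
clock: 6.18
position: [0.4091, 0.0802, 0.1373]
ee_rot: [0.235, 0.375, -0.575, 0.688]
ft_force: [0.3, 0.3, -2.3]
grip_width: 0.0193
```

Emit:
jog_arm:
  steps:
    - {"hand":10,"slide":[0.8,0.1,-0.6],"angular":[0,0,0]}
    - {"hand":10,"slide":[0,0,0],"angular":[0,0,0]}

```text
clock: 6.35
position: [0.4091, 0.0802, 0.1362]
ee_rot: [0.235, 0.375, -0.575, 0.688]
ft_force: [0.1, 0.5, -1.8]
grip_width: 0.0193
```

Emit:
jog_arm:
  steps:
    - {"hand":10,"slide":[0.8,0.1,-0.6],"angular":[0,0,0]}
    - {"hand":10,"slide":[0,0,0],"angular":[0,0,0]}

```text
clock: 6.52
position: [0.4091, 0.0801, 0.1352]
ee_rot: [0.234, 0.375, -0.575, 0.688]
ft_force: [0.7, 0.1, -1.0]
grip_width: 0.0192
```

Emit:
jog_arm:
  steps:
    - {"hand":10,"slide":[0.8,0.1,-0.6],"angular":[0,0,0]}
    - {"hand":10,"slide":[0,0,0],"angular":[0,0,0]}

```text
clock: 6.68
position: [0.4091, 0.08, 0.1343]
ee_rot: [0.234, 0.375, -0.575, 0.688]
ft_force: [-1.0, 0.2, -0.8]
grip_width: 0.0195
```

Emit:
jog_arm:
  steps:
    - {"hand":10,"slide":[0.8,0.1,-0.6],"angular":[0,0,0]}
    - {"hand":10,"slide":[0,0,0],"angular":[0,0,0]}

```text
clock: 6.85
position: [0.4089, 0.0799, 0.1334]
ee_rot: [0.234, 0.375, -0.575, 0.688]
ft_force: [-0.4, 1.2, 1.0]
grip_width: 0.0193
```

Emit:
jog_arm:
  steps:
    - {"hand":10,"slide":[0.8,0.1,-0.6],"angular":[0,0,0]}
    - {"hand":10,"slide":[0,0,0],"angular":[0,0,0]}

```text
clock: 7.02
position: [0.4086, 0.0797, 0.1327]
ee_rot: [0.234, 0.374, -0.576, 0.688]
ft_force: [-3.2, 1.1, 4.6]
grip_width: 0.0195
```

```bash
python3 - <<'E'
from fit import *
st=status.read_state(); print(st['position'],st['ft_force'],st['torque'])
b=snap('side','d6.png'); snap('wrist','w6.png')
cv2.imwrite('pics/d6z.png',cv2.resize(b[100:250,150:340,::-1],None,fx=4,fy=4,interpolation=cv2.INTER_CUBIC))
E
```

```text
[0.40861515 0.07972214 0.13266097] [-3.19439765  1.12548801  4.5903427 ] [-0.22178258  0.00541122 -0.24330002]
```

View pics/d6z.png

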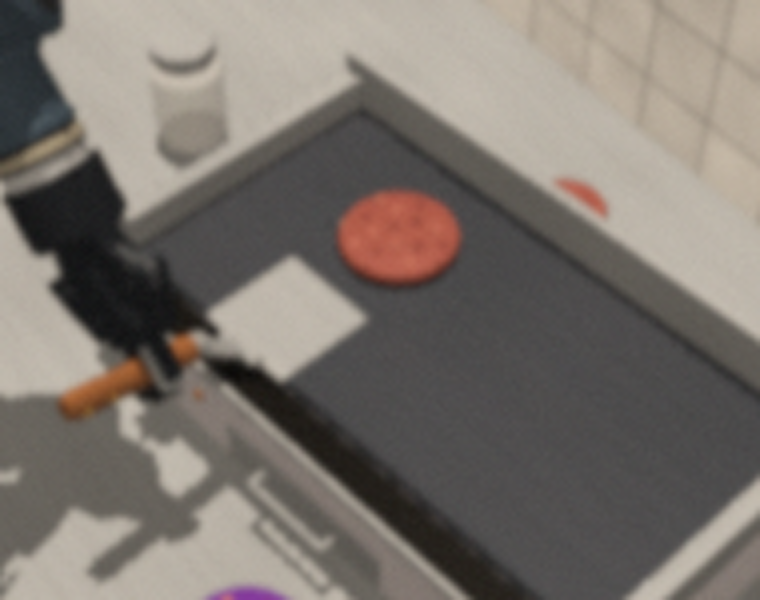

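View pics/w6.png

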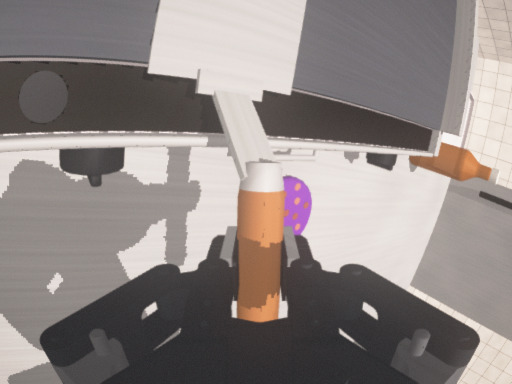

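Emit:
jog_arm:
  steps:
    - {"hand":10,"slide":[-0.1,4.9,0.8],"angular":[0,0,0]}
    - {"hand":10,"slide":[-0.1,7.9,1.3],"angular":[0,0,0]}
    - {"hand":10,"slide":[-0.1,7.9,1.3],"angular":[0,0,0]}
    - {"hand":10,"slide":[-0.1,7.9,1.3],"angular":[0,0,0]}
    - {"hand":10,"slide":[-0.1,7.9,1.3],"angular":[0,0,0]}
    - {"hand":10,"slide":[-0.1,7.9,1.3],"angular":[0,0,0]}
    - {"hand":10,"slide":[-0.1,7.9,1.3],"angular":[0,0,0]}
    - {"hand":10,"slide":[-0.1,7.9,1.3],"angular":[0,0,0]}
    - {"hand":10,"slide":[0,0,0],"angular":[0,0,0]}

```text
clock: 7.87
position: [0.4717, 0.0867, 0.1329]
ee_rot: [0.235, 0.374, -0.575, 0.689]
ft_force: [0.2, -1.6, 2.8]
grip_width: 0.0195
```

```bash
python3 - <<'E'
from fit import *
st=status.read_state(); print(st['position'],st['ft_force'],st['torque'])
print(world(st,pts(pickle.load(open('q5.pkl','rb')),[(.045,0,0),(-.045,0,0)])))
b=snap('side','d7.png'); snap('wrist','w7.png')
cv2.imwrite('pics/d7z.png',cv2.resize(b[100:250,150:340,::-1],None,fx=4,fy=4,interpolation=cv2.INTER_CUBIC))
E
```

```text
[0.47169033 0.086687   0.13287001] [ 0.19530183 -1.61961232  2.8084682 ] [-0.47051656 -0.29399976 -0.15121874]
[[0.63753832 0.11728578 0.09733141]
 [0.54820526 0.1065649  0.09949186]]
```

View pics/d7z.png

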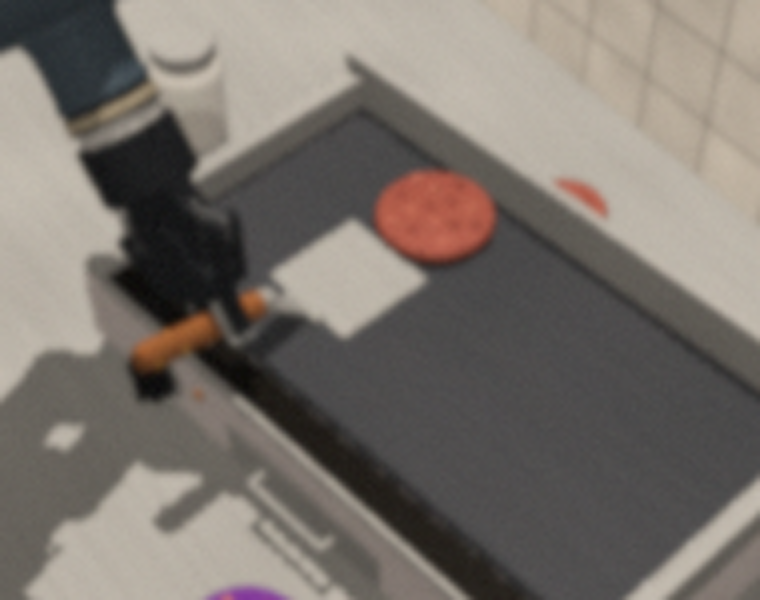

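Emit:
jog_arm:
  steps:
    - {"hand":10,"slide":[-0.1,4.9,0.8],"angular":[0,0,0]}
    - {"hand":10,"slide":[-0.1,5.9,1],"angular":[0,0,0]}
    - {"hand":10,"slide":[-0.1,5.9,1],"angular":[0,0,0]}
    - {"hand":10,"slide":[-0.1,5.9,1],"angular":[0,0,0]}
    - {"hand":10,"slide":[-0.1,5.9,1],"angular":[0,0,0]}
    - {"hand":10,"slide":[-0.1,5.9,1],"angular":[0,0,0]}
    - {"hand":10,"slide":[-0.1,5.9,1],"angular":[0,0,0]}
    - {"hand":10,"slide":[0,0,0],"angular":[0,0,0]}

```text
clock: 8.63
position: [0.5103, 0.0911, 0.133]
ee_rot: [0.234, 0.375, -0.576, 0.688]
ft_force: [-0.9, -1.3, 3.7]
grip_width: 0.0191
```

```bash
python3 - <<'E'
from fit import *
st=status.read_state(); print(st['position'],st['ft_force'],st['torque'])
print(world(st,pts(pickle.load(open('q5.pkl','rb')),[(.045,0,0),(-.045,0,0)])))
b=snap('side','d8.png'); a=snap('wrist','w8.png')
cv2.imwrite('pics/d8z.png',cv2.hconcat([cv2.resize(b[100:250,190:300,::-1],None,fx=3.5,fy=3.5,interpolation=cv2.INTER_CUBIC),cv2.resize(a[:262,60:320,::-1],(400,525))]))
E
```

```text
[0.51031533 0.09110722 0.13300742] [-0.92199628 -1.27148418  3.7291881 ] [-0.59852791 -0.08229331 -0.30242484]
[[0.67608048 0.12155624 0.09695736]
 [0.58674589 0.11090666 0.09939019]]
```

View pics/d8z.png

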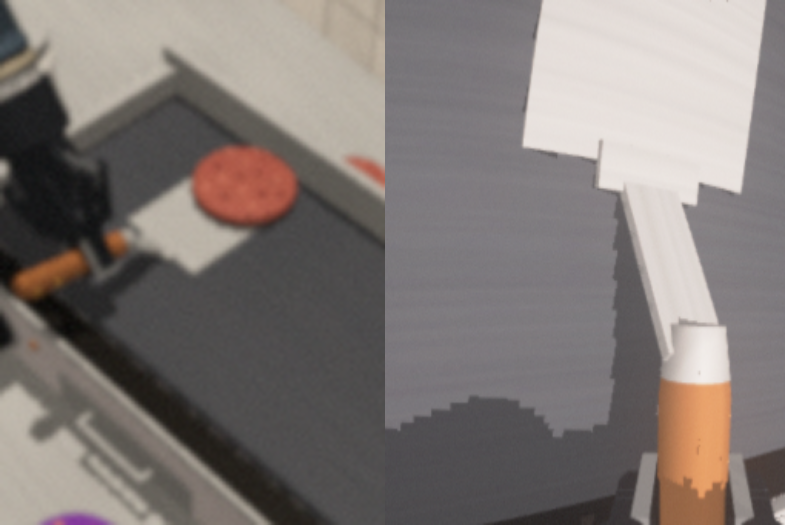

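Emit:
jog_arm:
  steps:
    - {"hand":10,"slide":[-0.1,4.9,0.8],"angular":[0,0,0]}
    - {"hand":10,"slide":[-0.1,5.9,1],"angular":[0,0,0]}
    - {"hand":10,"slide":[-0.1,5.9,1],"angular":[0,0,0]}
    - {"hand":10,"slide":[-0.1,5.9,1],"angular":[0,0,0]}
    - {"hand":10,"slide":[-0.1,5.9,1],"angular":[0,0,0]}
    - {"hand":10,"slide":[-0.1,5.9,1],"angular":[0,0,0]}
    - {"hand":10,"slide":[-0.1,5.9,1],"angular":[0,0,0]}
    - {"hand":10,"slide":[-0.1,5.9,1],"angular":[0,0,0]}
    - {"hand":10,"slide":[-0.1,4.9,0.8],"angular":[0,0,0]}
    - {"hand":10,"slide":[0,0,0],"angular":[0,0,0]}

```text
clock: 9.57
position: [0.5613, 0.097, 0.1331]
ee_rot: [0.234, 0.375, -0.576, 0.688]
ft_force: [-2.4, -1.5, 4.6]
grip_width: 0.0194
```

```bash
python3 - <<'E'
from fit import *
st=status.read_state(); print(st['position'],st['ft_force'],st['torque'])
print(world(st,pts(pickle.load(open('q5.pkl','rb')),[(.045,0,0),(-.045,0,0)])))
b=snap('side','d9.png'); a=snap('scene','s9.png')
cv2.imwrite('pics/d9z.png',cv2.hconcat([cv2.resize(b[100:250,190:300,::-1],None,fx=3.5,fy=3.5,interpolation=cv2.INTER_CUBIC),cv2.resize(a[140:290,200:320,::-1],(400,525))]))
E
```

```text
[0.56134864 0.09697593 0.1330861 ] [-2.40982989 -1.45861748  4.60125248] [-0.57618945  0.08958204 -0.39611317]
[[0.72707575 0.12745721 0.09688868]
 [0.63774469 0.11679698 0.09940322]]
```

View pics/d9z.png

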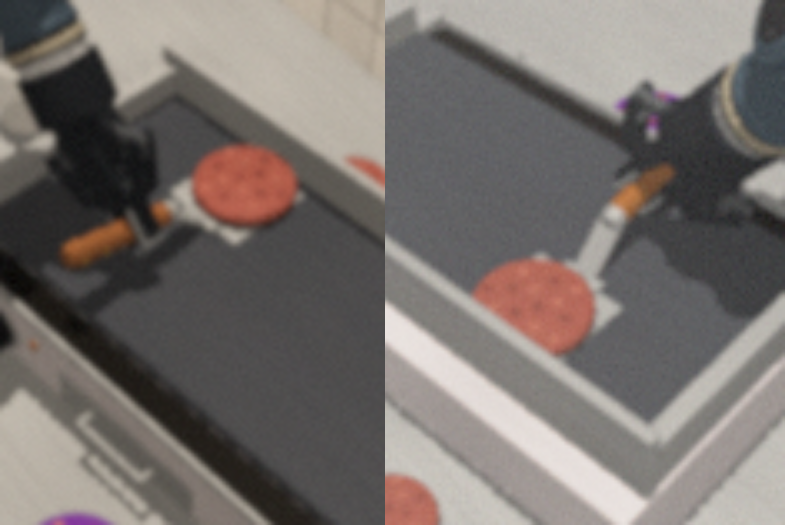

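```bash
python3 - <<'E'
from fit import *
q=pickle.load(open('q5.pkl','rb')); st=status.read_state()
Rt,t=pose(q); Rw=R.from_quat(st['ee_rot'])*Rt; c=world(st,pts(q,(0,0,0)))[0]; x=Rw.apply([1,0,0]);z=Rw.apply([0,0,1]); print(c,x,z)
c1=c+.005*np.array([.9935,.1138,0])
p1,R1=tool_for(q,Rw,c1)
p2,R2=tool_for(q,Rturner(.118,-.05,0),c1+[0,0,.025]); plan(p1,R1,p2,R2,5,10)
p3,R3=tool_for(q,Rturner(.118,-.05,0),G(.028,.1136,.142)); plan(p2,R2,p3,R3,8,10)
pickle.dump((p3,R3),open('p3.pkl','wb'))
E
```

```text
[0.68243006 0.12220156 0.09823927] [ 0.99250447  0.1191359  -0.02723079] [ 2.74782009e-02 -4.34241756e-04  9.99622309e-01]
max slide 3.121515835774303 rot 0.015467525024655496
[{"hand":10,"slide":[-2.5,-0.8,1.8],"angular":[0.01,-0.002,0.012]},
{"hand":10,"slide":[-2.4,-0.7,1.8],"angular":[0.01,-0.002,0.012]},
{"hand":10,"slide":[-2.5,-0.7,1.8],"angular":[0.01,-0.002,0.012]},
{"hand":10,"slide":[-2.5,-0.7,1.8],"angular":[0.01,-0.002,0.012]},
{"hand":10,"slide":[-2.4,-0.6,1.7],"angular":[0.01,-0.002,0.012]}]
end err mm [-0.01  0.01 -0.03] rot 0.0027711617542933087
max slide 6.198940989905239 rot 0.0
[{"hand":10,"slide":[-2.1,-5.8,0.8],"angular":[0,0,0]},
{"hand":10,"slide":[-2.1,-5.8,0.8],"angular":[0,0,0]},
{"hand":10,"slide":[-2.1,-5.8,0.9],"angular":[0,0,0]},
{"hand":10,"slide":[-2.1,-5.8,0.8],"angular":[0,0,0]},
{"hand":10,"slide":[-2.1,-5.8,0.9],"angular":[0,0,0]},
{"hand":10,"slide":[-2.1,-5.7,0.8],"angular":[0,0,0]},
{"hand":10,"slide":[-2,-5.8,0.9],"angular":[0,0,0]},
{"hand":10,"slide":[-2.1,-5.7,0.8],"angular":[0,0,0]}]
end err mm [0.01 0.02 0.  ] rot 0.0
```

Emit:
jog_arm:
  steps:
    - {"hand":10,"slide":[-0.1,4.9,0.8],"angular":[0,0,0]}
    - {"hand":10,"slide":[0,0,0],"angular":[0,0,0]}
    - {"hand":10,"slide":[-2.5,-0.8,1.8],"angular":[0.01,-0.002,0.012]}
    - {"hand":10,"slide":[-2.4,-0.7,1.8],"angular":[0.01,-0.002,0.012]}
    - {"hand":10,"slide":[-2.5,-0.7,1.8],"angular":[0.01,-0.002,0.012]}
    - {"hand":10,"slide":[-2.5,-0.7,1.8],"angular":[0.01,-0.002,0.012]}
    - {"hand":10,"slide":[-2.4,-0.6,1.7],"angular":[0.01,-0.002,0.012]}
    - {"hand":10,"slide":[0,0,0],"angular":[0,0,0]}

```text
clock: 10.33
position: [0.5614, 0.0976, 0.1473]
ee_rot: [0.259, 0.351, -0.566, 0.7]
ft_force: [-6.5, -2.0, -4.3]
grip_width: 0.0196
```

```bash
python3 - <<'E'
from fit import *
st=status.read_state(); print(st['position'],st['ft_force'],st['torque'])
b=snap('side','d10.png'); a=snap('scene','s10.png')
cv2.imwrite('pics/d10z.png',cv2.hconcat([cv2.resize(b[100:250,190:300,::-1],None,fx=3.5,fy=3.5,interpolation=cv2.INTER_CUBIC),cv2.resize(a[140:290,200:320,::-1],(400,525))]))
E
```

```text
[0.56139786 0.09755784 0.14727959] [-6.53267611 -1.97760904 -4.26781029] [ 0.43526784  1.58980885 -0.66321993]
```

View pics/d10z.png

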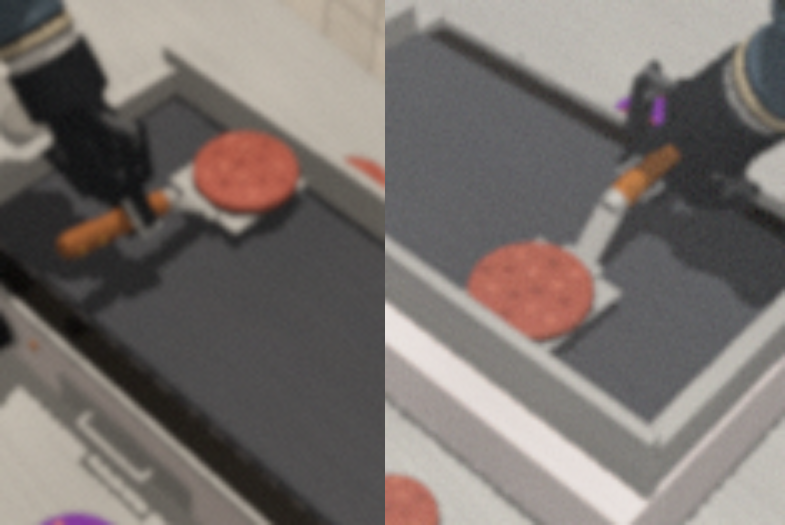

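Emit:
jog_arm:
  steps:
    - {"hand":10,"slide":[-2.1,-3,0.8],"angular":[0,0,0]}
    - {"hand":10,"slide":[-2.1,-5.8,0.8],"angular":[0,0,0]}
    - {"hand":10,"slide":[-2.1,-5.8,0.9],"angular":[0,0,0]}
    - {"hand":10,"slide":[-2.1,-5.8,0.8],"angular":[0,0,0]}
    - {"hand":10,"slide":[-2.1,-5.8,0.9],"angular":[0,0,0]}
    - {"hand":10,"slide":[-2.1,-5.8,0.8],"angular":[0,0,0]}
    - {"hand":10,"slide":[-2,-5.8,0.9],"angular":[0,0,0]}
    - {"hand":10,"slide":[-2.1,-5.7,0.8],"angular":[0,0,0]}
    - {"hand":10,"slide":[0,-2.8,0],"angular":[0,0,0]}
    - {"hand":10,"slide":[0,0,0],"angular":[0,0,0]}
    - {"hand":10,"slide":[0,0,0],"angular":[0,0,0]}
    - {"hand":10,"slide":[0,0,0],"angular":[0,0,0]}

```text
clock: 11.43
position: [0.5191, 0.0924, 0.1672]
ee_rot: [0.26, 0.35, -0.564, 0.701]
ft_force: [0.4, -0.7, -3.0]
grip_width: 0.0193
```

```bash
python3 - <<'E'
from fit import *
st=status.read_state(); print(st['position'],st['ft_force'],st['torque']); pickle.dump(st,open('st11.pkl','wb'))
b=snap('side','d11.png'); a=snap('scene','s11.png'); w=snap('wrist','w11.png')
cv2.imwrite('pics/d11z.png',cv2.hconcat([cv2.resize(b[100:250,190:300,::-1],None,fx=3.5,fy=3.5,interpolation=cv2.INTER_CUBIC),cv2.resize(a[140:290,200:320,::-1],(400,525))]))
E
```

```text
[0.51906571 0.09239861 0.16718254] [ 0.43252326 -0.67516786 -3.01287634] [0.55728605 0.37428489 0.0112323 ]
```

View pics/d11z.png

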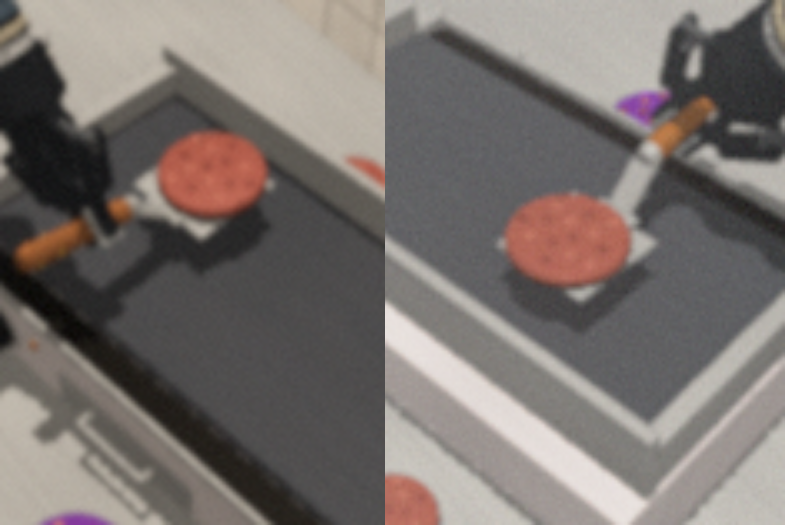

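View pics/w11.png

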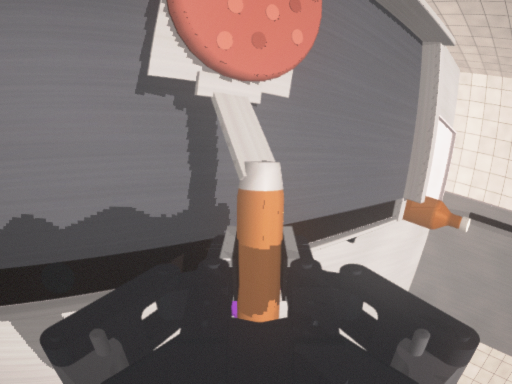

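```bash
cat > flip.py <<'E'
from fit import *
q=pickle.load(open('q5.pkl','rb')); st=pickle.load(open('st11.pkl','rb'))
Rt,t=pose(q); Rw=R.from_quat(st['ee_rot'])*Rt; C=np.array([0,-.053,.004])
c0=world(st,pts(q,C))[0]; e=Rw.as_euler('ZXY'); print('C',c0,'yaw,roll,pitch',e.round(4), 'blade c',world(st,pts(q,(0,0,0)))[0])
yaw,roll0,pitch0=e
inc=[.05,.08]+[.1]*17+[.08]; th=roll0; pc=st['position'];Rc=R.from_quat(st['ee_rot']); qj=st['joint_positions']; rows=[];Y=0
zt=.1045
for i,d in enumerate(inc):
    th+=d; k=min(1,(i+1)/6); s=k*k*(3-2*k)
    z=c0[2]+(zt-c0[2])*s
    c=np.array([c0[0],c0[1],z])
    p,Rn=tool_for(q,Rturner(yaw+(.114-yaw)*k,pitch0*(1-k),th),c,C)
    sl=np.round(Rc.inv().apply(p-pc)*1000,1); w=np.round((Rc.inv()*Rn).as_rotvec(),3)
    q2,er=ik(p,Rn,qj); print(i,np.degrees(th).round(1),(np.abs(q2-qj)*12).max().round(2),round(er,4),p.round(3)); qj=q2
    rows.append('{"hand":10,"slide":[%g,%g,%g],"angular":[%g,%g,%g]}'%(*(sl+0.),*(w+0.)))
    pc=pc+Rc.apply(sl/1000);Rc=Rc*R.from_rotvec(w)
print(qj.round(2)); print(',\n'.join(rows))
E
python3 flip.py
```

```text
C [0.64859585 0.06507128 0.14614127] yaw,roll,pitch [ 0.1183  0.003  -0.053 ] blade c [0.64255014 0.1177376  0.14230621]
0 3.0 0.67 0.0 [0.519 0.091 0.167]
1 7.6 1.01 0.0 [0.52  0.089 0.164]
2 13.4 1.38 0.0 [0.52  0.086 0.159]
3 19.1 1.56 0.0 [0.521 0.082 0.153]
4 24.8 1.76 0.0 [0.522 0.078 0.149]
5 30.5 1.89 0.0 [0.523 0.073 0.15 ]
6 36.3 1.83 0.0 [0.523 0.069 0.152]
7 42.0 1.76 0.0 [0.524 0.064 0.153]
8 47.7 1.62 0.0 [0.524 0.059 0.154]
9 53.5 1.45 0.0 [0.525 0.054 0.155]
10 59.2 1.27 0.0 [0.525 0.049 0.155]
11 64.9 1.1 0.0 [0.526 0.044 0.155]
12 70.6 0.94 0.0 [0.527 0.039 0.154]
13 76.4 0.87 0.0 [0.527 0.034 0.152]
14 82.1 0.88 0.0 [0.528 0.03  0.15 ]
15 87.8 0.89 0.0 [0.528 0.025 0.148]
16 93.6 0.89 0.0 [0.529 0.021 0.145]
17 99.3 0.89 0.0 [0.529 0.017 0.142]
18 105.0 0.88 0.0 [0.53  0.014 0.138]
19 109.6 0.7 0.0 [0.53  0.011 0.135]
[-0.63  0.95  1.57  0.78  1.67  0.31]
{"hand":10,"slide":[0.6,0.1,0.9],"angular":[-0.003,0.051,-0.002]},
{"hand":10,"slide":[4,0.1,-0.2],"angular":[-0.002,0.08,0.002]},
{"hand":10,"slide":[6.1,0,0.1],"angular":[-0.002,0.1,0.005]},
{"hand":10,"slide":[
[... 378 characters left out ...]
"slide":[-1.3,-0.7,4.8],"angular":[0.001,0.099,0.014]},
{"hand":10,"slide":[-1.4,-0.7,4.8],"angular":[0,0.099,0.014]},
{"hand":10,"slide":[-1.4,-0.6,4.8],"angular":[0.001,0.099,0.014]},
{"hand":10,"slide":[-1.4,-0.7,4.9],"angular":[0,0.099,0.014]},
{"hand":10,"slide":[-1.3,-0.7,4.8],"angular":[0,0.099,0.014]},
{"hand":10,"slide":[-1.4,-0.6,4.8],"angular":[0.001,0.099,0.014]},
{"hand":10,"slide":[-1.4,-0.7,4.8],"angular":[0,0.099,0.013]},
{"hand":10,"slide":[-1.4,-0.7,4.9],"angular":[0.001,0.099,0.014]},
{"hand":10,"slide":[-1.3,-0.7,4.8],"angular":[0,0.099,0.014]},
{"hand":10,"slide":[-1.4,-0.6,4.8],"angular":[0.001,0.099,0.014]},
{"hand":10,"slide":[-1.1,-0.6,3.9],"angular":[0,0.079,0.011]}
```

Emit:
jog_arm:
  steps:
    - {"hand":10,"slide":[0.6,0.1,0.9],"angular":[-0.003,0.051,-0.002]}
    - {"hand":10,"slide":[4,0.1,-0.2],"angular":[-0.002,0.08,0.002]}
    - {"hand":10,"slide":[6.1,0,0.1],"angular":[-0.002,0.1,0.005]}
    - {"hand":10,"slide":[6.7,0,1.1],"angular":[-0.003,0.101,0.005]}
    - {"hand":10,"slide":[4.9,-0.2,2.8],"angular":[-0.003,0.1,0.006]}
    - {"hand":10,"slide":[0.8,-0.4,4.7],"angular":[-0.004,0.1,0.007]}
    - {"hand":10,"slide":[-1.4,-0.7,4.8],"angular":[0.001,0.099,0.014]}
    - {"hand":10,"slide":[-1.4,-0.7,4.9],"angular":[0,0.099,0.014]}
    - {"hand":10,"slide":[-1.4,-0.6,4.8],"angular":[0,0.099,0.013]}
    - {"hand":10,"slide":[-1.3,-0.7,4.8],"angular":[0.001,0.099,0.014]}
    - {"hand":10,"slide":[-1.4,-0.7,4.8],"angular":[0,0.099,0.014]}
    - {"hand":10,"slide":[-1.4,-0.6,4.8],"angular":[0.001,0.099,0.014]}

```text
clock: 12.58
position: [0.5263, 0.0428, 0.1556]
ee_rot: [0.539, 0.656, -0.304, 0.432]
ft_force: [-0.2, -0.5, -2.4]
grip_width: 0.0195
```

```bash
python3 - <<'E'
from fit import *
st=status.read_state(); print(st['position'],st['ft_force'],st['torque'])
b=snap('side','d12.png'); a=snap('scene','s12.png')
cv2.imwrite('pics/d12z.png',cv2.hconcat([cv2.resize(b[100:250,190:300,::-1],None,fx=3.5,fy=3.5,interpolation=cv2.INTER_CUBIC),cv2.resize(a[140:290,200:320,::-1],(400,525))]))
E
```

```text
[0.52627529 0.04283504 0.15558806] [-0.1984172  -0.46973154 -2.40745921] [-0.46867473  0.20232036  0.03873952]
```

View pics/d12z.png

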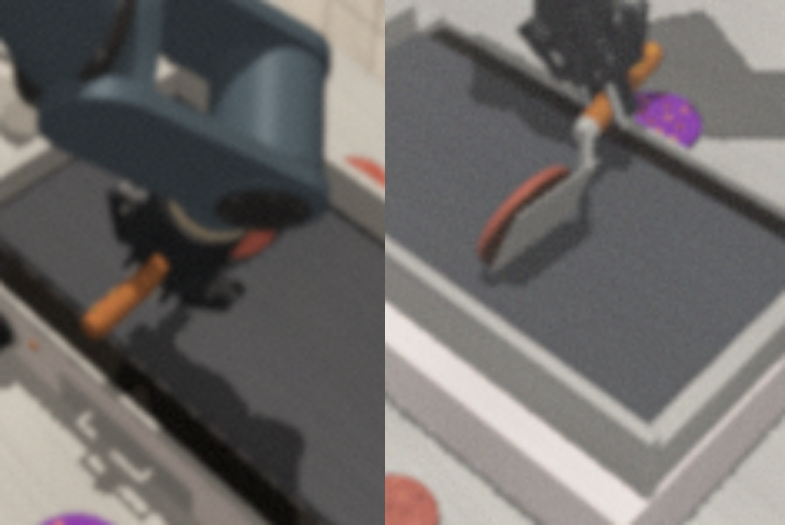

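Patty rides at about 65° on the blade, its edge on the plate (scene view about (245,210)). I'll continue past vertical.

Emit:
jog_arm:
  steps:
    - {"hand":10,"slide":[-1.4,-0.7,4.9],"angular":[0,0.099,0.014]}
    - {"hand":10,"slide":[-1.3,-0.7,4.8],"angular":[0,0.099,0.014]}
    - {"hand":10,"slide":[-1.4,-0.6,4.8],"angular":[0.001,0.099,0.014]}
    - {"hand":10,"slide":[-1.4,-0.7,4.8],"angular":[0,0.099,0.013]}
    - {"hand":10,"slide":[-1.4,-0.7,4.9],"angular":[0.001,0.099,0.014]}
    - {"hand":10,"slide":[-1.3,-0.7,4.8],"angular":[0,0.099,0.014]}
    - {"hand":10,"slide":[-1.4,-0.6,4.8],"angular":[0.001,0.099,0.014]}
    - {"hand":10,"slide":[-1.1,-0.6,3.9],"angular":[0,0.079,0.011]}
    - {"hand":10,"slide":[0,0,0],"angular":[0,0,0]}

```text
clock: 13.43
position: [0.5295, 0.0104, 0.1334]
ee_rot: [0.648, 0.741, -0.058, 0.165]
ft_force: [0.7, -0.6, -2.6]
grip_width: 0.0192
```

```bash
python3 - <<'E'
from fit import *
st=status.read_state(); print(st['position'],st['ft_force'],st['torque'])
a=snap('scene','s13.png');w=snap('wrist','w13.png')
cv2.imwrite('pics/d13z.png',cv2.hconcat([cv2.resize(w[:,:,::-1],(400,300)),cv2.resize(a[140:290,180:340,::-1],(400,300))]))
E
```

```text
[0.52951244 0.01037685 0.1334382 ] [ 0.69524687 -0.60786464 -2.58371606] [-0.80050181  0.03581697  0.02219972]
```

View pics/d13z.png

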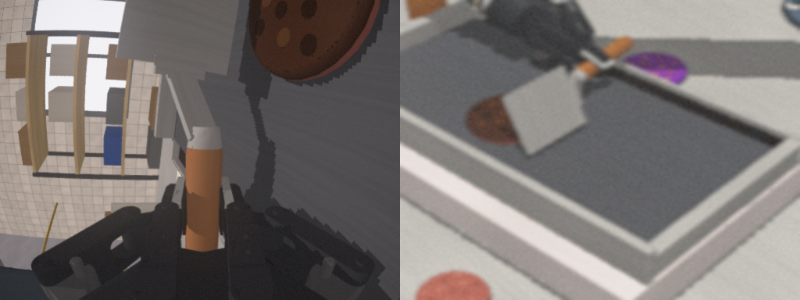

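```bash
cat > back.py <<'E'
from fit import *
q=pickle.load(open('q5.pkl','rb')); st=status.read_state()
Rt,t=pose(q); Rw=R.from_quat(st['ee_rot'])*Rt
c0=world(st,pts(q,(0,0,0)))[0]; yaw,roll,pitch=Rw.as_euler('ZXY'); print(c0,yaw,roll,pitch)
left=np.array([-.1138,.9935,0]); cs=[];
pc=st['position'];Rc=R.from_quat(st['ee_rot']);qj=st['joint_positions'];rows=[]
c1=c0+left*.04+[0,0,.03]; c2=G(.02,.155,.145)
for i in range(24):
    if i<4: c=c0+(c1-c0)*(i+1)/4; th=roll; pp=pitch;yy=yaw
    else:
        k=(i-3)/20; c=c1+(c2-c1)*k; th=roll*(1-k); pp=pitch*(1-k); yy=yaw+(.114-yaw)*k
    Rn_=Rturner(yy,pp,th); p,Rn=tool_for(q,Rn_,c)
    cor=[(c+Rn_.apply(v))[2] for v in [(0,.045,0),(0,-.045,0)]]; gy=[left@(c+Rn_.apply(v))+.07 for v in [(0,.045,0),(0,-.045,0)]]
    sl=np.round(Rc.inv().apply(p-pc)*1000,1); w=np.round((Rc.inv()*Rn).as_rotvec(),3)
    q2,er=ik(p,Rn,qj); print(i,np.degrees(th).round(),np.round(cor,3),np.round(gy,3),(np.abs(q2-qj)*12).max().round(2),round(er,4)); qj=q2
    rows.append('{"hand":10,"slide":[%g,%g,%g],"angular":[%g,%g,%g]}'%(*(sl+0.),*(w+0.)))
    pc=pc+Rc.apply(sl/1000);Rc=Rc*R.from_rotvec(w)
print(',\n'.join(rows))
E
python3 back.py
```

```text
[0.64953733 0.05165967 0.15387378] -3.015706537903007 1.2327206909628 3.1308181671887474
0 71.0 [0.204 0.119] [0.042 0.072] 0.18 0.0
1 71.0 [0.211 0.126] [0.052 0.082] 0.19 0.0
2 71.0 [0.219 0.134] [0.062 0.092] 0.19 0.0
3 71.0 [0.226 0.141] [0.072 0.102] 0.19 0.0
4 67.0 [0.223 0.14 ] [0.074 0.108] 0.7 0.0
5 64.0 [0.22 0.14] [0.075 0.113] 0.93 0.0
6 60.0 [0.217 0.139] [0.078 0.117] 1.18 0.0
7 57.0 [0.214 0.139] [0.081 0.121] 1.4 0.0
8 53.0 [0.21  0.138] [0.085 0.123] 1.58 0.0
9 49.0 [0.206 0.138] [0.091 0.125] 1.71 0.0
10 46.0 [0.203 0.138] [0.097 0.125] 1.77 0.0
11 42.0 [0.199 0.138] [0.104 0.124] 1.75 0.0
12 39.0 [0.195 0.138] [0.113 0.123] 1.65 0.0
13 35.0 [0.19  0.138] [0.121 0.121] 1.47 0.0
14 32.0 [0.186 0.139] [0.131 0.118] 1.2 0.0
15 28.0 [0.182 0.139] [0.14  0.116] 1.19 0.0
16 25.0 [0.177 0.14 ] [0.15  0.113] 1.42 0.0
17 21.0 [0.173 0.14 ] [0.16 0.11] 1.6 0.0
18 18.0 [0.168 0.141] [0.169 0.108] 1.69 0.0
19 14.0 [0.164 0.142] [0.177 0.106] 1.68 0.0
20 11.0 [0.159 0.143] [0.184 0.105] 1.75 0.0
21 7.0 [0.154 0.143] [0.191 0.106] 2.19 0.0
22 4.0 [0.15  0.144] [0.196 0.107] 2.58 
[... 917 characters left out ...]
093,-0.12,-0.012]},
{"hand":10,"slide":[3.6,1.1,-13.8],"angular":[0.082,-0.137,0.005]},
{"hand":10,"slide":[5.6,0.6,-12.9],"angular":[0.07,-0.151,0.023]},
{"hand":10,"slide":[8,0.1,-11.6],"angular":[0.055,-0.161,0.044]},
{"hand":10,"slide":[10.3,-0.3,-10.2],"angular":[0.04,-0.166,0.067]},
{"hand":10,"slide":[12.7,-0.9,-8.4],"angular":[0.025,-0.167,0.09]},
{"hand":10,"slide":[15.1,-1.1,-6.8],"angular":[0.012,-0.161,0.114]},
{"hand":10,"slide":[17.6,-1.4,-5.1],"angular":[-0.002,-0.153,0.138]},
{"hand":10,"slide":[19.8,-1.4,-3.6],"angular":[-0.012,-0.14,0.16]},
{"hand":10,"slide":[22.1,-1.3,-2.3],"angular":[-0.02,-0.122,0.181]},
{"hand":10,"slide":[24.3,-1.1,-1.4],"angular":[-0.025,-0.102,0.2]}
```

```bash
sed -i "s/^left=/if abs(yaw)>1.5: yaw,roll,pitch=yaw+np.pi,np.pi-roll,pitch-np.pi\nprint(yaw,roll,pitch,(Rturner(yaw,pitch,roll).inv()*Rw).magnitude())\nleft=/" back.py; python3 back.py
```

```text
[0.64953733 0.05165967 0.15387378] -3.015706537903007 1.2327206909628 3.1308181671887474
0.12588611568678632 1.9088719626269932 -0.010774486401045724 1.275700122680567e-16
0 109.0 [0.204 0.119] [0.042 0.072] 0.18 0.0
1 109.0 [0.211 0.126] [0.052 0.082] 0.19 0.0
2 109.0 [0.219 0.134] [0.062 0.092] 0.19 0.0
3 109.0 [0.226 0.141] [0.072 0.102] 0.19 0.0
4 104.0 [0.226 0.138] [0.08  0.102] 0.82 0.0
5 98.0 [0.224 0.135] [0.088 0.101] 0.83 0.0
6 93.0 [0.223 0.133] [0.095 0.1  ] 0.83 0.0
7 87.0 [0.221 0.131] [0.103 0.099] 0.82 0.0
8 82.0 [0.219 0.13 ] [0.111 0.098] 0.82 0.0
9 77.0 [0.216 0.128] [0.118 0.097] 0.8 0.0
10 71.0 [0.213 0.128] [0.126 0.096] 0.8 0.0
11 66.0 [0.209 0.127] [0.133 0.096] 0.92 0.0
12 60.0 [0.205 0.127] [0.14  0.095] 1.07 0.0
13 55.0 [0.201 0.128] [0.147 0.095] 1.22 0.0
14 49.0 [0.197 0.128] [0.154 0.095] 1.37 0.0
15 44.0 [0.192 0.129] [0.16  0.095] 1.51 0.0
16 38.0 [0.186 0.131] [0.167 0.096] 1.61 0.0
17 33.0 [0.181 0.132] [0.173 0.097] 1.66 0.0
18 27.0 [0.175 0.134] [0.178 0.098] 1.64 0.0
19 22.0 [0.17  0.136] [0.183 0.1  ] 1.56 0.0
20 16.0 [0.164 0.138] [0.188 0.102]
[... 996 characters left out ...]
0.2,-4.3],"angular":[0,-0.095,-0.013]},
{"hand":10,"slide":[0.2,0.2,-4.5],"angular":[-0.001,-0.094,-0.013]},
{"hand":10,"slide":[0,0.3,-4.9],"angular":[0,-0.095,-0.013]},
{"hand":10,"slide":[-0.4,0.3,-5],"angular":[-0.001,-0.094,-0.014]},
{"hand":10,"slide":[-0.6,0.3,-5.3],"angular":[0,-0.095,-0.013]},
{"hand":10,"slide":[-1,0.3,-5.4],"angular":[-0.001,-0.094,-0.014]},
{"hand":10,"slide":[-1.4,0.4,-5.5],"angular":[0,-0.095,-0.013]},
{"hand":10,"slide":[-1.8,0.4,-5.7],"angular":[0,-0.094,-0.014]},
{"hand":10,"slide":[-2.1,0.4,-5.7],"angular":[-0.001,-0.095,-0.014]},
{"hand":10,"slide":[-2.5,0.4,-5.8],"angular":[0,-0.094,-0.014]},
{"hand":10,"slide":[-2.8,0.5,-5.8],"angular":[0,-0.094,-0.014]}
```

Emit:
jog_arm:
  steps:
    - {"hand":10,"slide":[7,1.4,-10.3],"angular":[0,0,0]}
    - {"hand":10,"slide":[7,1.4,-10.2],"angular":[0,0,0]}
    - {"hand":10,"slide":[7,1.4,-10.3],"angular":[0,0,0]}
    - {"hand":10,"slide":[7,1.4,-10.2],"angular":[0,0,0]}
    - {"hand":10,"slide":[1.4,-0.3,-1.1],"angular":[-0.001,-0.095,-0.012]}
    - {"hand":10,"slide":[1.3,-0.2,-1.4],"angular":[-0.002,-0.094,-0.013]}
    - {"hand":10,"slide":[1.4,-0.1,-1.8],"angular":[-0.001,-0.095,-0.013]}
    - {"hand":10,"slide":[1.4,-0.1,-2.2],"angular":[-0.001,-0.094,-0.012]}
    - {"hand":10,"slide":[1.3,-0.1,-2.6],"angular":[-0.001,-0.095,-0.013]}
    - {"hand":10,"slide":[1.2,0,-2.9],"angular":[-0.001,-0.095,-0.013]}
    - {"hand":10,"slide":[1.1,0.1,-3.3],"angular":[0,-0.094,-0.013]}
    - {"hand":10,"slide":[0.9,0.1,-3.7],"angular":[-0.001,-0.095,-0.013]}

```text
clock: 14.53
position: [0.5184, 0.0717, 0.1748]
ee_rot: [0.542, 0.657, -0.299, 0.431]
ft_force: [-0.0, -0.6, -2.2]
grip_width: 0.0192
```

Emit:
jog_arm:
  steps:
    - {"hand":10,"slide":[0.8,0.1,-3.9],"angular":[-0.001,-0.094,-0.013]}
    - {"hand":10,"slide":[0.5,0.2,-4.3],"angular":[0,-0.095,-0.013]}
    - {"hand":10,"slide":[0.2,0.2,-4.5],"angular":[-0.001,-0.094,-0.013]}
    - {"hand":10,"slide":[0,0.3,-4.9],"angular":[0,-0.095,-0.013]}
    - {"hand":10,"slide":[-0.4,0.3,-5],"angular":[-0.001,-0.094,-0.014]}
    - {"hand":10,"slide":[-0.6,0.3,-5.3],"angular":[0,-0.095,-0.013]}
    - {"hand":10,"slide":[-1,0.3,-5.4],"angular":[-0.001,-0.094,-0.014]}
    - {"hand":10,"slide":[-1.4,0.4,-5.5],"angular":[0,-0.095,-0.013]}
    - {"hand":10,"slide":[-1.8,0.4,-5.7],"angular":[0,-0.094,-0.014]}
    - {"hand":10,"slide":[-2.1,0.4,-5.7],"angular":[-0.001,-0.095,-0.014]}
    - {"hand":10,"slide":[-2.5,0.4,-5.8],"angular":[0,-0.094,-0.014]}
    - {"hand":10,"slide":[-2.8,0.5,-5.8],"angular":[0,-0.094,-0.014]}
    - {"hand":10,"slide":[0,0,0],"angular":[0,0,0]}
    - {"hand":10,"slide":[0,0,0],"angular":[0,0,0]}

```text
clock: 15.7
position: [0.5053, 0.1345, 0.1779]
ee_rot: [0.244, 0.367, -0.573, 0.691]
ft_force: [0.2, -0.1, -0.7]
grip_width: 0.0195
```

```bash
python3 - <<'E'
from fit import *
q=pickle.load(open('q5.pkl','rb'))
st=status.read_state(); print(st['position'],st['ft_force'],st['clock'])
Rt,t=pose(q); Rw=R.from_quat(st['ee_rot']); print((Rw*Rt).as_euler('ZXY').round(3), world(st,pts(q,[(0,0,0),(-.045,0,0),(.045,0,0)])).round(4))
print('down',Rw.inv().apply([0,0,-1]).round(4))
b=snap('side','d14.png'); a=snap('scene','s14.png');w=snap('wrist','w14.png')
cv2.imwrite('pics/d14z.png',cv2.hconcat([cv2.resize(b[100:250,170:330,::-1],(400,375)),cv2.resize(a[140:290,180:340,::-1],(400,375))]))
E
```

```text
[0.50529855 0.13449339 0.17792071] [ 0.17902228 -0.14733783 -0.70949672] 15.7
[ 0.115  0.005 -0.   ] [[0.6274 0.1594 0.1465]
 [0.5827 0.1542 0.1465]
 [0.6721 0.1645 0.1465]]
down [ 0.7866  0.0821 -0.612 ]
```

View pics/d14z.png

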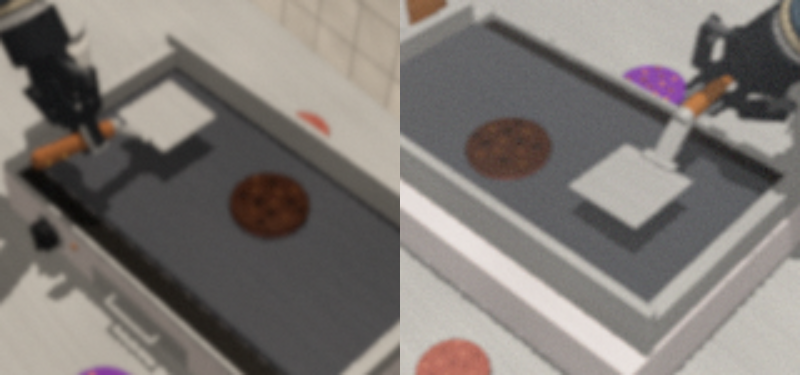

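View pics/w14.png

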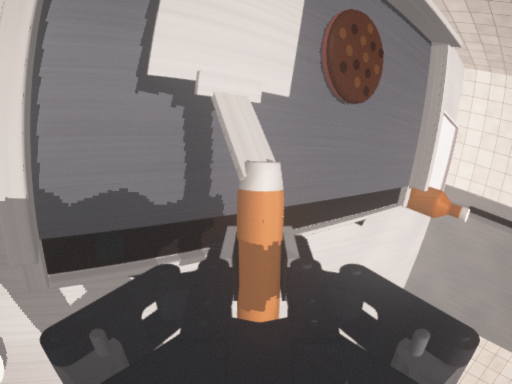

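Emit:
jog_arm:
  steps:
    - {"hand":10,"slide":[4.3,0.5,-3.4],"angular":[0,0,0]}
    - {"hand":10,"slide":[4.3,0.5,-3.4],"angular":[0,0,0]}
    - {"hand":10,"slide":[4.3,0.5,-3.4],"angular":[0,0,0]}
    - {"hand":10,"slide":[4.3,0.5,-3.4],"angular":[0,0,0]}
    - {"hand":10,"slide":[4.3,0.5,-3.4],"angular":[0,0,0]}
    - {"hand":10,"slide":[4.3,0.5,-3.4],"angular":[0,0,0]}
    - {"hand":10,"slide":[4.3,0.5,-3.4],"angular":[0,0,0]}
    - {"hand":10,"slide":[4.3,0.5,-3.4],"angular":[0,0,0]}
    - {"hand":10,"slide":[0,0,0],"angular":[0,0,0]}
    - {"hand":10,"slide":[0,0,0],"angular":[0,0,0]}

```text
clock: 16.68
position: [0.5076, 0.133, 0.1337]
ee_rot: [0.245, 0.365, -0.574, 0.691]
ft_force: [-0.3, 0.0, -1.8]
grip_width: 0.0194
```

Emit:
jog_arm:
  steps:
    - {"hand":10,"slide":[0.8,0.1,-0.6],"angular":[0,0,0]}
    - {"hand":10,"slide":[0.8,0.1,-0.6],"angular":[0,0,0]}
    - {"hand":10,"slide":[0,0,0],"angular":[0,0,0]}
    - {"hand":10,"slide":[0,0,0],"angular":[0,0,0]}

```text
clock: 17.02
position: [0.5079, 0.1331, 0.1324]
ee_rot: [0.245, 0.365, -0.574, 0.691]
ft_force: [0.0, 0.5, -2.0]
grip_width: 0.019
```

Emit:
jog_arm:
  steps:
    - {"hand":10,"slide":[0.8,0.1,-0.6],"angular":[0,0,0]}
    - {"hand":10,"slide":[0,0,0],"angular":[0,0,0]}
    - {"hand":10,"slide":[0,0,0],"angular":[0,0,0]}

```text
clock: 17.27
position: [0.5079, 0.1329, 0.1316]
ee_rot: [0.245, 0.365, -0.574, 0.691]
ft_force: [-0.7, -0.5, 0.1]
grip_width: 0.0193
```

Emit:
jog_arm:
  steps:
    - {"hand":10,"slide":[0.4,0,-0.3],"angular":[0,0,0]}
    - {"hand":10,"slide":[0,0,0],"angular":[0,0,0]}
    - {"hand":10,"slide":[0,0,0],"angular":[0,0,0]}
  grip_force: 20

```text
clock: 17.52
position: [0.5077, 0.1328, 0.1311]
ee_rot: [0.245, 0.365, -0.574, 0.691]
ft_force: [-1.4, 1.1, 3.4]
grip_width: 0.0197
```

```bash
python3 - <<'E'
from fit import *
st=status.read_state(); print(st['position'],st['ft_force'],st['clock'])
b=snap('side','d15.png'); a=snap('scene','s15.png')
cv2.imwrite('pics/d15z.png',cv2.hconcat([cv2.resize(b[100:250,170:330,::-1],(400,375)),cv2.resize(a[140:290,180:340,::-1],(400,375))]))
E
```

```text
[0.50768194 0.13277945 0.13110034] [-1.36276224  1.14869232  3.35603787] 17.5167
```

View pics/d15z.png

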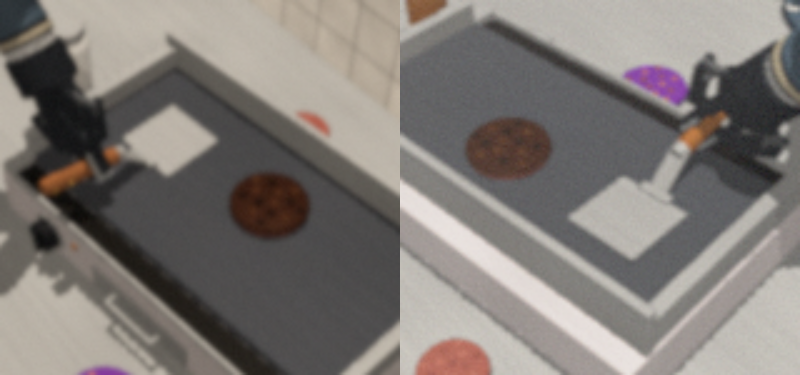

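Blade is flat on the plate. I'll open the fingers gradually.

Emit:
jog_arm:
  steps:
    - {"hand":24,"slide":[0,0,0],"angular":[0,0,0]}
    - {"hand":30,"slide":[0,0,0],"angular":[0,0,0]}
    - {"hand":40,"slide":[0,0,0],"angular":[0,0,0]}
    - {"hand":50,"slide":[0,0,0],"angular":[0,0,0]}
    - {"hand":65,"slide":[0,0,0],"angular":[0,0,0]}
    - {"hand":85,"slide":[0,0,0],"angular":[0,0,0]}
    - {"hand":85,"slide":[0,0,0],"angular":[0,0,0]}
    - {"hand":85,"slide":[0,0,0],"angular":[0,0,0]}
    - {"hand":85,"slide":[0,0,0],"angular":[0,0,0]}

```text
clock: 18.37
position: [0.5078, 0.133, 0.1307]
ee_rot: [0.245, 0.365, -0.574, 0.691]
ft_force: [0.3, 0.1, -0.3]
grip_width: 0.0849
```

```bash
python3 - <<'E'
from fit import *
st=status.read_state(); print(st['position'],st['ft_force'],st['clock'],st['grip_width'])
b=snap('wrist','w16.png')
E
```

```text
[0.5078339  0.13297024 0.13066738] [ 0.26152652  0.13929496 -0.28048646] 18.3667 0.08485352836399805
```

View pics/w16.png

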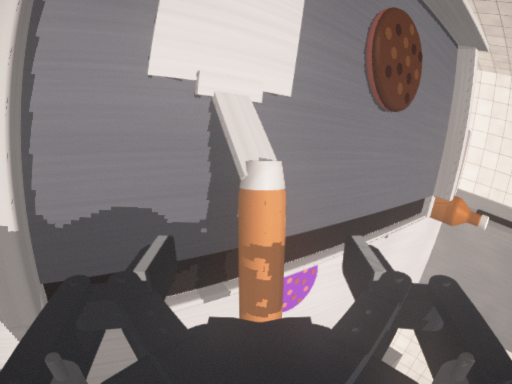

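Emit:
jog_arm:
  steps:
    - {"hand":85,"slide":[-5,0,0],"angular":[0,0,0]}
    - {"hand":85,"slide":[-10,0,0],"angular":[0,0,0]}
    - {"hand":85,"slide":[-15,0,0],"angular":[0,0,0]}
    - {"hand":85,"slide":[-15,0,0],"angular":[0,0,0]}
    - {"hand":85,"slide":[-15,0,0],"angular":[0,0,0]}
    - {"hand":85,"slide":[-15,0,0],"angular":[0,0,0]}
    - {"hand":85,"slide":[-15,0,0],"angular":[0,0,0]}
    - {"hand":85,"slide":[-5,0,0],"angular":[0,0,0]}
    - {"hand":85,"slide":[0,0,0],"angular":[0,0,0]}
    - {"hand":85,"slide":[0,0,0],"angular":[0,0,0]}

```text
clock: 19.25
position: [0.5005, 0.1915, 0.2055]
ee_rot: [0.245, 0.365, -0.573, 0.691]
ft_force: [-0.3, 0.1, -0.5]
grip_width: 0.0849
```

```bash
python3 - <<'E'
from fit import *
st=status.read_state(); print(st['position'],st['ft_force'],st['clock'])
b=snap('wrist','w17.png'); a=snap('scene','s17.png'); d=snap('side','d17.png')
for px in [(0,0)]: pass
cv2.imwrite('pics/z17.png',cv2.hconcat([cv2.resize(b[:,:,::-1],(400,300)),cv2.resize(a[:,:,::-1],(400,300))]))
cv2.imwrite('pics/z17b.png',cv2.resize(d[100:250,170:330,::-1],None,fx=3.5,fy=3.5,interpolation=cv2.INTER_CUBIC))
E
```

```text
[0.50047815 0.19151781 0.20551522] [-0.29086741  0.06286861 -0.45863054] 19.25
```

View pics/z17.png

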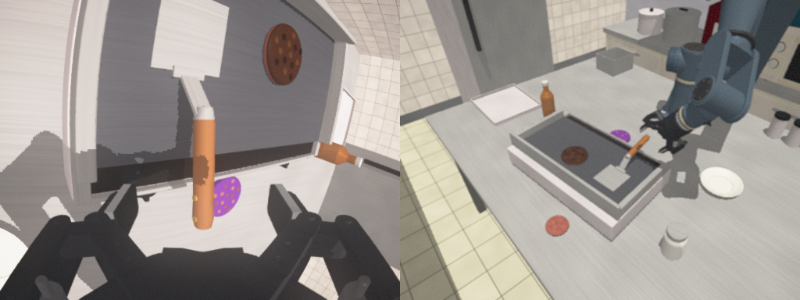

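View pics/z17b.png

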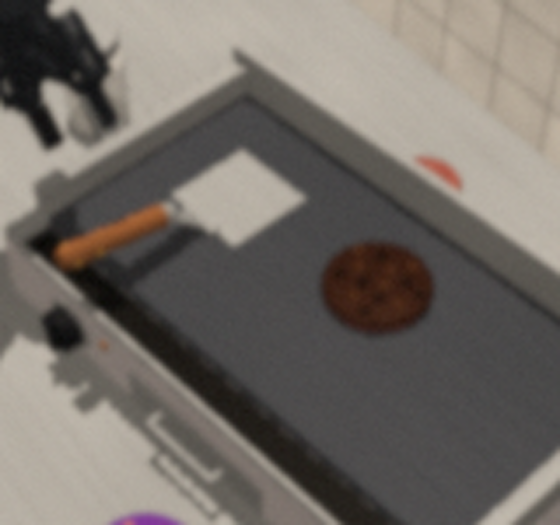

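```bash
python3 -c "
from plant import close_job
print(close_job())"
```

```text
the job is handed in; nothing more can be done
None
```

I flipped the patty on the first try and handed the job in at about 19.3 s of the 58 s allowed; `close_job()` gave no verdict.

- **What I did:** I gripped the handle with the gripper tilted left, pushed the patty against the far guard and slid the blade under it. I lifted it about 4–5 cm (estimated) and carried it clear of the guard. Then I rolled the blade 110° to the right, with the patty's edge near the plate, until it fell over. I laid the turner back on the left of the plate, let go and backed away.
- **Last checks:** The final pictures show the patty on the plate, browned side up. The turner lies blade down, right way up, about 5 cm from it. The gripper is open and clear, with the wrist force near zero. The dish and salt jar show no change in position and the oil bottle looks unmoved; I judged all three by eye.
- **Disagreements:** Closing the tilted gripper turned the turner a few degrees and lifted the blade, so I re-measured its pose before going on. My height estimate for the blade was about 2 mm too low, so I set both contacts with the plate by feel. At the start of the lift, something pushed against the far guard with about 6.5 N; it went away once I backed off.

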